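Stack a sandwich panel on its base plate

TASK

Build up the sandwich panel on the grey steel base plate: take the plain carbon skin from the sloping rack and lay it flat in the middle of the plate, lengthwise along it, then lay the balsa core on it, and then the ribbed skin with its rib upward. Stack them squarely, all edges of the pile flush, and leave it standing free; leave the other things on the bench where they are.

Things in the scene. Friction and masses are not known exactly. Their poses are not given: they have to be found in the camera images.
- base_plate: grey steel base plate fixed on the table, 150 (x) by 100 (y) by 12 mm thick; origin at the centre of its underside, z up; its top is 12 mm above the table. The pile is built on it
- rack: fixed steel rack, 160 mm wide (y), 150 deep (x), origin at the centre of its underside; two places at y = -50 and +50 mm, each a pair of thin rails (38 mm wide overall, free space beside) sloping 30 degrees, rising towards its +x; a ledge across the low end stands 7 mm proud of the rails. A skin's underside centre lies 65 mm above the table
- plain_skin: flat black carbon-fibre panel, 110 (x) by 56 (y) by 10 mm (z), both faces smooth, about 0.1 kg; origin at the centre of its underside, z out of its upper face, x along its length. It starts on one place of the rack, sloping 30 degrees
- ribbed_skin: black carbon-fibre panel, also 110 by 56 by 10 mm, with a rib on its upper face along its length (x), centred, 80 long, 14 wide, 24 high (top 34 mm above the underside); 0.14 kg; origin at the centre of the underside, z out of the ribbed face. It starts on the other place of the rack, rib upward, sloping 30 degrees
- core: pale balsa core block, 110 (x) by 56 (y) by 20 mm (z), about 0.05 kg; origin at the centre of its underside, x along its length. It starts flat on the table between rack and base plate, nearer the robot
- tin: bystander: upright steel solvent tin, 60 mm across, 90 high, beyond the base plate; origin at its underside
- cup: bystander: white plastic mixing cup, 66 mm across the rim, 75 high, with a stir stick, beyond the base plate; origin at its underside
- tape_roll: bystander: roll of paper tape lying flat, 76 mm across, 24 high, in the middle beyond the core; origin at its underside
- weight: bystander: round steel weight with a knob, 56 mm across, 66 high, in the middle beyond the tape roll; origin at its underside
- flask: bystander: glass bottle with a screw cap, 64 mm across, 140 high, at the outer left or right; origin at its underside
- jar: bystander: amber glass jar, 68 mm across, 90 high, at the outer left or right; origin at its underside
- brush: bystander: resin brush lying flat on the table beyond the rack, along its own x
Mind the look-alikes: they are no part of the job. Leave any blue look-alike of the plain_skin alone. What is shaped like the core but turquoise is not meant.

How it is judged:
By the outcome, as a careful person would: the job done as asked, in the order asked, and still so for the second after the job is handed in, with the robot touching nothing.
It also fails if it takes over 70 s, if anything falls off the work surface, if the arm or the gripper's body presses on something with over 40 N, if the wrist force passes 120 N, or if a joint passes its speed limit or range.

ROBOT

A 7-joint arm with a two-finger parallel gripper is mounted at the origin on the work surface. World frame = base frame: x ahead of the robot, y to its left, z up, the work surface at z = 0. Lengths are in mm, angles in rad, forces in N, time in s.
With the tool pointing down it reaches from about 425 to 875 mm from the base axis. Payload 9.9 kg.
Tool frame: the origin (TCP) lies midway between the tips of the shut fingers; the grasp point (between the pads) lies 19 mm behind it; z points along the fingers, y is the line along which they close (so a half turn about z gives the same grasp; the last joint's range is limited). The gripper opens to 85 mm and grips with 20 to 120 N. Pads are 22 mm wide; open, the fingers measure 114 mm over their backs; the gripper's body (76 mm by 85 mm) begins 54 mm behind the grasp point. The pads swing forward as they close: fully open they stand 13 mm farther back than shut.
Start: joints at [1.177, 0.576, 0.025, 1.437, -0.015, 1.129, -0.057], TCP at [205.79, -642.867, 196.689] pointing down, gripper open.
Joint ranges: [-2.76, 2.76], [-0.34, 2.15], [-1.52, 1.57], [0.19, 2.46], [-1.09, 4.23], [0.17, 1.99], [-2.82, 2.82]. Speed limits (rad/s): [2.22, 2.22, 3.01, 3.01, 3.14, 3.14, 3.14].

INTERFACE

Orientations are given as a 3x3 rotation matrix whose columns are the frame's x, y, z axes.
In Python, from station import env gives the robot as it stands.
- The arm moves only by the tool servo_tool, never from a script. Its argument "targets" is one flat list of numbers, 7 for each row, row after row: the shift along the world's x, y, z scaled (see below), then the turn, a rotation vector about the world's x, y, z scaled (see below), then the opening, from -1 (shut) to 1 (fully open). In form: [tx, ty, tz, wx, wy, wz, grip, tx, ty, tz, wx, wy, wz, grip, ...]. A call has 1 to 8 rows; each row is the pose to reach, as a shift and turn from the pose commanded when the call began; what a row does not reach only later rows make up. The controller multiplies each number of a shift by 250 mm and each number of a turn by 0.5 rad. A row lasts 1/10 s, in which the tool goes at most 50 mm and 8.59 degrees, less where a joint would pass 70% of its speed; a pose out of reach is approached as far as the arm can. A call with a number of a shift or a turn outside -1 to 1 is refused whole. A call with a gripper value outside its range is refused whole. The fingers move at their own pace and stop on an object; "newtons" is the grip in N (left out, the last holds). Time passes only in rows, so rows that repeat a pose let the fingers close. It gives the time, the measured TCP pose, the force, the opening and the grip force at its end, in the units of the state.
- env.get_state(): the state, without advancing time (a new reading comes with each control period).
- env.capture(name): name is "side" or "top" or "wrist"; returns a dict with "color" (420x560x3 uint8, red, green, blue), "depth" (420x560 float32, mm along the optical axis (not along the pixel's ray), 0 where there is no reading), "fx", "fy", "cx", "cy" (pixels), "rvec" (rotation vector, rad) and "tvec" (3), from world to camera coordinates, as OpenCV has them. Camera axes: x right, y down, z forward; pixel columns grow to the right and rows downward; lengths in mm; the calibration is good to about 2 mm. A picture is of the moment at which its call begins.
- env.job_done(): hands the job in; it is judged then, once.
Trained networks look in the newest picture that a camera, given by its name, has taken for a name from the list of things; names that differ only in an ending like _2 or _b are one class to them, and where a whole thing is asked for, a point or a joint stands for the part that bears it (a point fixed in the world has none). Each returns a list of dicts, best first, with "conf" (0 to 1); they miss things now and then, are a little off and sometimes report something else, mostly with a low value. They report only what shows in the picture. A call takes as long as a camera call. They do not tell look-alikes from the thing itself.
- env.regions_of(query, camera): "pixels" (420x560 bool, what is visible of it) and "pixel" ([column, row] in pixels, amid what is visible of it).
The state is a dict: "time": time; "qpos": joint angles; "joint_vel": joint speeds; "joint_efforts": joint torques, N m; "eef_pos": TCP position; "tcp_rot": TCP orientation; "contact_force": force on the tool from outside, world axes, zero at the start; "ft_torque": the same for the moment, N m; "grip_width": finger opening in mm; "grip_force": force on a finger pad.
Only numpy, scipy, OpenCV 4.12 (cv2) and the standard library are available. Lean on these libraries where they do the work, as an engineer would, in place of code of your own. Each camera call takes 0.05 s, during which the arm holds its last target. There are 200 camera calls.

## Working session

There is one attempt and no reset: what is moved stays moved. The work goes in short steps, Python scripts to look and compute and a tool call to move; the robot and the scene stay as the last step left them, time stands still between calls to the robot, and variables do not carry over. Pictures are saved under pics/ and viewed, at most 10 in all, crops included, and the job is handed in when it is done.

Besides the shell and the picture viewer there is one more tool, called after ">>>" as name(argument=value, ...) on one line, values as JSON. servo_tool: Moves the arm, as the interface text tells. Its arguments: {"type":"object","properties":{"targets":{"type":"array","items":{"type":"number"}},"newtons":{"type":"number"}},"required":["targets"]}

```bash
mkdir -p pics; cat > h.py <<'E'
import numpy as np, cv2
from station import env
def cam(n):
    c=env.capture(n); R=cv2.Rodrigues(np.array(c['rvec'],float))[0]; t=np.array(c['tvec'],float).ravel()
    d=c['depth'].astype(float); v,u=np.mgrid[:420,:560]
    P=np.stack([(u-c['cx'])/c['fx']*d,(v-c['cy'])/c['fy']*d,d],-1)
    c['P']=(P-t)@R; c['P'][d==0]=np.nan; return c
def save(c,f): cv2.imwrite('pics/'+f,c['color'][...,::-1])
E
python3 - <<'E'
from h import *
s=env.get_state(); print(s['time'],s['eef_pos'],s['tcp_rot'],s['grip_width'])
ims=[]
for n in('top','side'):
    c=cam(n); ims.append(c['color'])
    cv2.imwrite(f'pics/{n}0.png',c['color'][...,::-1])
    for q in 'base_plate rack plain_skin ribbed_skin core tin cup tape_roll weight flask jar brush'.split():
        for r in env.regions_of(q,n)[:3]:
            p=c['P'][r['pixels']]; print(n,q,round(r['conf'],2),r['pixel'],np.nanmedian(p,0).round(),np.nanpercentile(p,[2,98],axis=0).round().tolist(),np.median(c['color'][r['pixels']],0))
E
```

```text
0.0 [ 205.63421509 -642.38541199  195.84985208] [[ 9.52372406e-01  3.04936814e-01 -5.83242596e-04]
 [ 3.04937358e-01 -9.52371192e-01  1.52348322e-03]
 [-9.08973256e-05 -1.62877584e-03 -9.99998669e-01]] 85.56567072076734
top base_plate 0.82 [210.1, 191.5] [585. 202.  12.] [[510.0, 143.0, 0.0], [660.0, 259.0, 17.0]] [129. 127. 118.]
top base_plate 0.62 [247.4, 151.6] [684.  95.  36.] [[645.0, 64.0, 0.0], [706.0, 122.0, 97.0]] [110. 109.  98.]
top plain_skin 0.89 [362.8, 189.4] [ 563. -200.   76.] [[516.0, -231.0, 47.0], [608.0, -169.0, 101.0]] [18. 18. 18.]
top ribbed_skin 0.91 [400.1, 180.9] [ 585. -295.   84.] [[538.0, -329.0, 48.0], [632.0, -266.0, 111.0]] [17. 17. 17.]
top core 0.66 [124.5, 194.2] [566. 423.  87.] [[538.0, 401.0, 13.0], [597.0, 460.0, 94.0]] [168. 175. 168.]
top core 0.6 [245.7, 282.6] [329. 109.  20.] [[284.0, 62.0, 13.0], [374.0, 157.0, 25.0]] [ 60. 168. 152.]
top core 0.55 [280.2, 232.6] [453.  12.  20.] [[403.0, -19.0, 1.0], [506.0, 44.0, 25.0]] [150. 126.  86.]
top tin 0.8 [191.3, 136.1] [712. 238.  88.] [[693.0, 214.0, 15.0], [744.0, 267.0, 94.0]] [125.  134.
[... 2201 characters left out ...]
, 100.0]] [131. 125. 107.]
side tape_roll 0.81 [245.8, 213.3] [612.  -2.  21.] [[577.0, -38.0, 0.0], [644.0, 34.0, 29.0]] [156.5 153.  136. ]
side weight 0.84 [219.5, 203.8] [689.  -6.  45.] [[669.0, -32.0, 11.0], [717.0, 11.0, 68.0]] [130. 127. 123.]
side flask 0.74 [306.5, 124.5] [ 510. -426.   74.] [[483.0, -454.0, 9.0], [540.0, -411.0, 141.0]] [129. 133. 126.]
side jar 0.67 [213.3, 334.9] [563. 453.  71.] [[537.0, 412.0, 8.0], [595.0, 470.0, 94.0]] [128.5 121.  104. ]
side jar 0.35 [234.2, 271.4] [583. 207.  12.] [[508.0, 147.0, 3.0], [657.0, 262.0, 17.0]] [122. 116. 111.]
side brush 0.95 [238.4, 177.9] [ 702. -180.   18.] [[671.0, -299.0, 6.0], [734.0, -116.0, 24.0]] [127.5 123.  125. ]
```

View pics/top0.png

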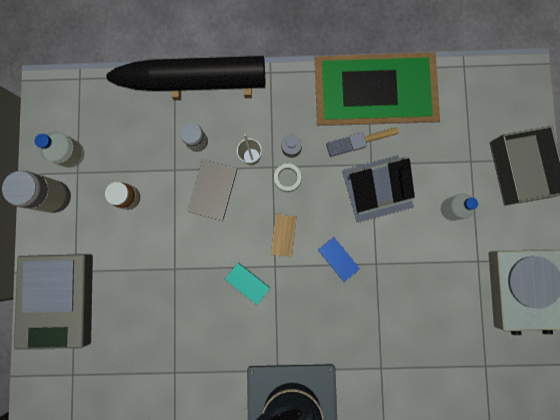

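View pics/side0.png

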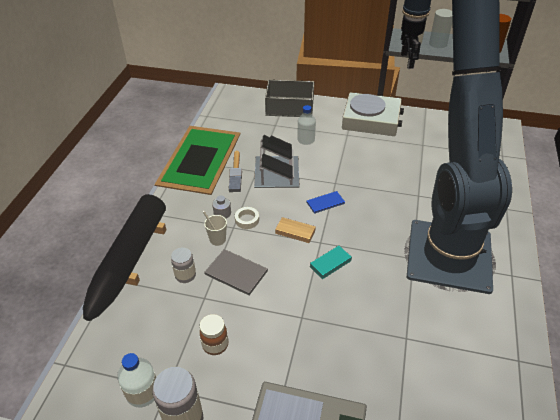

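The top view shows the plate at px (213,190), the balsa core at (285,235) and the rack at (378,187). The plain skin is at (362,189) and the ribbed one at (400,181). The decoys are blue at (338,258) and turquoise at (247,284). Side view agrees. Next I fit the poses.

```bash
cat >> h.py <<'E'
def ray(c,px,n,d):
    "intersect pixel rays with plane n.X=d"
    R=cv2.Rodrigues(np.array(c['rvec'],float))[0]; t=np.array(c['tvec'],float).ravel(); o=-R.T@t
    px=np.atleast_2d(px); D=np.stack([(px[:,0]-c['cx'])/c['fx'],(px[:,1]-c['cy'])/c['fy'],np.ones(len(px))],-1)@R
    return o+D*((d-o@n)/(D@n))[:,None]
def rect(c,mask,z):
    m=cv2.morphologyEx(mask.astype(np.uint8),cv2.MORPH_OPEN,np.ones((3,3)))
    k=max(cv2.findContours(m,cv2.RETR_EXTERNAL,cv2.CHAIN_APPROX_NONE)[0],key=cv2.contourArea)[:,0]
    X=ray(c,k.astype(float),np.array([0,0,1.]),z)[:,:2]
    (x,y),(w,h),a=cv2.minAreaRect(X.astype(np.float32))
    if w<h: w,h,a=h,w,a+90
    return round(x,1),round(y,1),round(w,1),round(h,1),round((a+90)%180-90,1)
def plane(P):
    P=P[np.isfinite(P).all(1)]
    for _ in range(4):
        m=P.mean(0); n=np.linalg.svd(P-m,full_matrices=False)[2][2]; n*=np.sign(n[2]); r=(P-m)@n; P=P[abs(r)<max(4,1.5*r.std())]
    return m,n
E
python3 - <<'E'
from h import *
for n in('top','side'):
    c=cam(n)
    for q,z in(('base_plate',12),('core',20),('plain_skin',0)):
        for r in env.regions_of(q,n):
            if r['conf']<.5: continue
            if z: print(n,q,round(r['conf'],2),rect(c,r['pixels'],z))
            else:
                m,nn=plane(c['P'][r['pixels']]); print(n,q,m.round(1),nn.round(3),np.degrees([np.arccos(nn[2]),np.arctan2(-nn[1],-nn[0])]).round(1))
    if n=='side': R=cv2.Rodrigues(np.array(c['rvec']))[0]
    w=cam('wrist')
Rw=cv2.Rodrigues(np.array(w['rvec']))[0]; o=-Rw.T@np.array(w['tvec']).ravel(); s=env.get_state(); T=np.array(s['tcp_rot'])
print('wrist cam in tool',(T.T@(o-s['eef_pos'])).round(1),'axes',(T.T@Rw.T).round(3).tolist(),w['fx'])
E
```

```text
top base_plate 0.85 (584.1, 201.1, 150.2, 101.1, -16.4)
top core 0.92 (330.4, 108.4, 109.7, 62.2, 50.4)
top core 0.65 (454.5, 9.7, 109.4, 54.4, -6.5)
top plain_skin [ 386.9 -136.3   10.1] [-0.004  0.005  1.   ] [  0.4 -54.6]
top plain_skin [ 561.3 -200.8   74.7] [-0.483 -0.123  0.867] [29.9 14.3]
side base_plate 0.93 (584.7, 206.4, 157.0, 107.9, -16.1)
side core 0.97 (452.5, 18.7, 115.7, 68.5, -8.3)
side core 0.73 (328.5, 116.3, 120.8, 68.3, 51.3)
side plain_skin [ 386.5 -132.4    9.9] [0.001 0.    1.   ] [ 1.000e-01 -1.766e+02]
side plain_skin [ 558.9 -197.7   73.5] [-0.496 -0.101  0.862] [30.4 11.5]
wrist cam in tool [ 8.43e+01 -1.00e-01 -1.77e+02] axes [[0.002, -0.946, -0.324], [1.0, 0.002, 0.001], [-0.0, -0.324, 0.946]] 335.06084079322835
```

>>> servo_tool(targets=[0.68,0.88,0.12,0.13,-0.5,-0.06,1,0.68,0.88,0.12,0.13,-0.5,-0.06,1,0.68,0.88,0.12,0.13,-0.5,-0.06,1,0.68,0.88,0.12,0.13,-0.5,-0.06,1,0.68,0.88,0.12,0.13,-0.5,-0.06,1,0.68,0.88,0.12,0.13,-0.5,-0.06,1,0.68,0.88,0.12,0.13,-0.5,-0.06,1], newtons=40)

```text
time: 2.5
eef_pos: [379.3, -418.6, 227.9]
tcp_rot: [[0.926, 0.282, 0.25], [0.275, -0.959, 0.063], [0.257, 0.011, -0.966]]
contact_force: [-0.7, 0.1, 0.4]
grip_width: 85.0
grip_force: 0.0
```

>>> servo_tool(targets=[0.61,0.85,-0.05,0.13,-0.5,-0.06,1,0.61,0.85,-0.05,0.13,-0.5,-0.06,1,0.61,0.85,-0.05,0.13,-0.5,-0.06,1,0.61,0.85,-0.05,0.13,-0.5,-0.06,1,0.61,0.85,-0.35,0.13,-0.5,-0.06,1,0.61,0.85,-0.35,0.13,-0.5,-0.06,1,0.61,0.85,-0.35,0.13,-0.5,-0.06,1])

```text
time: 3.2
eef_pos: [527.7, -206.0, 135.3]
tcp_rot: [[0.843, 0.248, 0.477], [0.219, -0.969, 0.116], [0.491, 0.007, -0.871]]
contact_force: [-0.4, -0.6, 0.7]
grip_width: 85.3
grip_force: 0.0
```

```bash
python3 - <<'E'
from h import *
c=cam('wrist'); save(c,'w1.png'); s=env.get_state(); print(s['time'],s['eef_pos'],s['tcp_rot'],s['qpos'])
for q in('plain_skin','ribbed_skin'):
  for r in env.regions_of(q,'wrist'):
    m,n=plane(c['P'][r['pixels']]); print(q,r['conf'],r['pixel'],r['pixels'].sum(),m.round(1),n.round(3))
E
```

```text
3.25 [ 527.72479801 -208.44540018  137.10292652] [[ 0.84301648  0.24542636  0.47863255]
 [ 0.21765865 -0.96937948  0.11370194]
 [ 0.49188203  0.00832591 -0.87062205]] [ 0.86871737  0.39357341 -0.45260389  2.20106191 -0.71818997  0.24387963
 -0.16885658]
plain_skin 0.91 [178.2, 370.2] 1279 [ 411.1 -152.5   16.5] [-0.587  0.746  0.314]
plain_skin 0.57 [282.2, 204.8] 9633 [ 565.2 -200.9   75.6] [-0.486 -0.118  0.866]
ribbed_skin 0.88 [409.2, 204.0] 10164 [ 590.9 -292.3   77.8] [-0.487 -0.107  0.867]
```

View pics/w1.png

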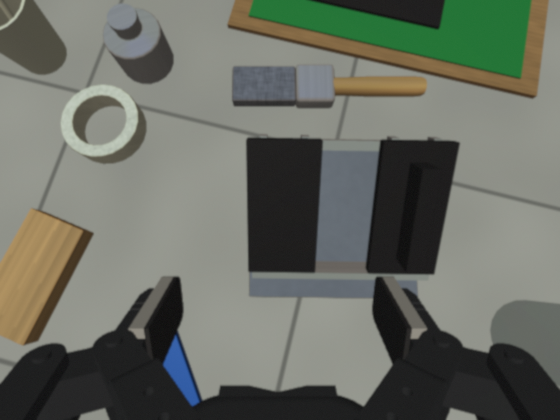

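The view shows the plain skin at columns 247–322, rows 138–273, ribbed skin at (415,205), with the gripper aligned below them.

```bash
cat >> h.py <<'E'
def prect(c,mask,n,p,yaw):
    "minAreaRect of mask contour on plane (n,p); yaw rad gives approx x dir"
    m=cv2.morphologyEx(mask.astype(np.uint8),cv2.MORPH_OPEN,np.ones((5,5)))
    k=max(cv2.findContours(m,cv2.RETR_EXTERNAL,cv2.CHAIN_APPROX_NONE)[0],key=cv2.contourArea)[:,0]
    X=ray(c,k.astype(float),n,n@p); ex=np.array([np.cos(yaw),np.sin(yaw),0]); ex-=n*(ex@n); ex/=np.linalg.norm(ex); ey=np.cross(n,ex)
    U=np.stack([(X-p)@ex,(X-p)@ey],-1).astype(np.float32)
    (u,v),(w,h),a=cv2.minAreaRect(U)
    if w<h: w,h,a=h,w,a+90
    a=(a+90)%180-90
    ctr=p+u*ex+v*ey; t=np.radians(a); x=np.cos(t)*ex+np.sin(t)*ey
    return ctr,x,np.cross(n,x),(round(w,1),round(h,1),round(a,2))
def rot(T,x,n):
    "scaled turn to bring tool x to x, z to -n"
    G=np.stack([x,np.cross(-n,x),-n],1); return cv2.Rodrigues(G@T.T)[0].ravel()/.5
E
python3 - <<'E'
from h import *
c=cam('wrist'); s=env.get_state(); print(s['time'])
T=np.array(s['tcp_rot']); n=np.array([-.5*np.cos(np.radians(13.5)),-.5*np.sin(np.radians(13.5)),.866])
dark=(c['color'].max(2)<45)
for q,p in(('plain_skin',np.array([565,-201,75.])),('ribbed_skin',np.array([591,-292,75.]))):
  for r in env.regions_of(q,'wrist'):
    if r['pixels'].sum()<5000: continue
    ctr,x,y,i=prect(c,r['pixels'],n,p,np.radians(13.5)); print(q,ctr.round(1),x.round(3),i,'turn',rot(T,x,n).round(3))
    print('ledge frame d', 'TCP rel (tool)',(T.T@(ctr-s['eef_pos'])).round(1))
E
```

```text
3.4
plain_skin [ 562.5 -201.6   73.5] [0.842 0.204 0.5  ] (111.8, 55.9, 0.12) turn [ 0.027 -0.007 -0.011]
ledge frame d TCP rel (tool) [-1.8 -3.1 75.4]
ribbed_skin [ 586.1 -298.1   71.4] [0.841 0.207 0.5  ] (113.0, 59.9, 0.27) turn [ 0.025 -0.007 -0.007]
ledge frame d TCP rel (tool) [-3.8 96.2 78.3]
```

```bash
python3 - <<'E'
from h import *
for i in range(3):
    w=cam('wrist'); s=env.get_state(); T=np.array(s['tcp_rot'])
    Rw=cv2.Rodrigues(np.array(w['rvec']))[0]; o=-Rw.T@np.array(w['tvec']).ravel()
    print(s['eef_pos'],(T.T@(o-s['eef_pos'])).round(1),(T.T@Rw.T).round(3).tolist(),w['cx'],w['cy'])
    print(T[:,1].round(4),s['contact_force'])
E
```

```text
[ 528.35422206 -212.15703439  140.31781203] [ 8.410e+01  1.000e-01 -1.768e+02] [[0.002, -0.946, -0.324], [1.0, 0.002, 0.0], [0.0, -0.324, 0.946]] 277.3162766608648 210.12106485153342
[ 0.2406 -0.9705  0.0142] [ 0.14367121 -1.1179662   0.95685486]
[ 528.33061374 -211.81641883  140.19144487] [  84.1    0.2 -176.9] [[0.001, -0.946, -0.323], [1.0, 0.001, 0.0], [0.0, -0.323, 0.946]] 277.3162766608648 210.12106485153342
[ 0.241  -0.9704  0.014 ] [ 0.35383277 -0.57405443 -0.22244522]
[ 528.29205586 -211.54335102  140.04120326] [ 8.420e+01  1.000e-01 -1.769e+02] [[0.002, -0.946, -0.323], [1.0, 0.002, 0.0], [0.0, -0.323, 0.946]] 277.3162766608648 210.12106485153342
[ 0.2413 -0.9704  0.0137] [ 0.04877399 -0.32668185  0.2448446 ]
```

```bash
cat >> h.py <<'E'
def skins(names=('plain_skin','ribbed_skin'),yaw=13.6):
    c=cam('wrist'); Rw=cv2.Rodrigues(np.array(c['rvec']))[0]; o=-Rw.T@np.array(c['tvec']).ravel()
    s=env.get_state(); T=np.array(s['tcp_rot']); y=np.radians(yaw); n=np.array([-.5*np.cos(y),-.5*np.sin(y),.866])
    print(s['time'],np.round(s['eef_pos'],1),'camdev',(T.T@(o-s['eef_pos'])).round(1))
    for q in names:
      for r in env.regions_of(q,'wrist'):
        if r['pixels'].sum()<5000: continue
        m=plane(c['P'][r['pixels']])
        p=np.array([r['pixel'][0],r['pixel'][1]],float)
        # plane through top face centre with z=73.7 there: iterate
        ctr=m[0]
        for _ in range(3):
            ctr=ctr+np.array([0,0,73.7-ctr[2]]) ; ctr,x,yy,i=prect(c,r['pixels'],n,ctr,y)
        print(q,round(r['conf'],2),ctr.round(1),'yaw',np.degrees(np.arctan2(x[1],x[0])).round(2),i,'turn',rot(T,x,n).round(3),'tool-rel',(T.T@(ctr-s['eef_pos'])).round(1),'d',((ctr-s['eef_pos'])/250).round(3), 'depthplane',m[0].round(1),m[1].round(3))
E
python3 -c "
from h import *
skins()"
```

```text
3.7 [ 528.3 -211.3  139.9] camdev [ 8.420e+01  1.000e-01 -1.769e+02]
plain_skin 0.93 [ 562.2 -201.6   73.7] yaw 13.66 (110.8, 55.8, 0.05) turn [ 0.028 -0.007 -0.012] tool-rel [-2.1 -2.  74.9] d [ 0.136  0.039 -0.265] depthplane [ 565.1 -200.9   75.6] [-0.486 -0.118  0.866]
ribbed_skin 0.67 [ 585.8 -297.5   73.7] yaw 13.94 (110.3, 58.3, 0.29) turn [ 0.024 -0.008 -0.004] tool-rel [-3.  96.7 76. ] d [ 0.23  -0.345 -0.265] depthplane [ 591.2 -292.7   77.8] [-0.487 -0.114  0.866]
```

>>> servo_tool(targets=[0.054,0.014,-0.103,0.028,-0.007,-0.012,1,0.108,0.028,-0.2,0.028,-0.007,-0.012,1,0.163,0.042,-0.31,0.028,-0.007,-0.012,1,0.163,0.042,-0.31,0.028,-0.007,-0.012,1,0.163,0.042,-0.31,0.028,-0.007,-0.012,1,0.163,0.042,-0.31,0.028,-0.007,-0.012,1])

```text
time: 4.4
eef_pos: [572.2, -206.5, 73.8]
tcp_rot: [[0.85, 0.244, 0.467], [0.206, -0.97, 0.131], [0.485, -0.016, -0.874]]
contact_force: [0.8, -0.1, 0.1]
grip_width: 85.4
grip_force: 0.0
```

```bash
python3 - <<'E'
from h import *
c=cam('wrist'); save(c,'w2.png'); s=env.get_state(); print(s['time'],s['eef_pos'],s['contact_force'],s['qpos'])
E
```

```text
4.45 [ 572.1060489  -206.66067976   74.02856079] [ 1.30243365 -0.09066634  0.2176157 ] [ 0.73576681  0.54197799 -0.35496466  2.16223695 -1.0858693   0.17218186
  0.1849522 ]
```

View pics/w2.png

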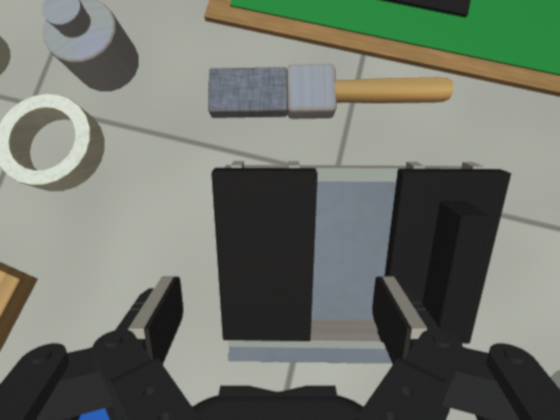

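The arm hit joint limits (joints 5 and 6), so the full 30° tilt isn't reachable here. I'll tilt less and take up the rest when placing.

>>> servo_tool(targets=[-0.02,0,0.1,-0.1,0.41,0,1,-0.02,0,0.1,-0.1,0.41,0,1,-0.02,0,0.1,-0.1,0.41,0,1,-0.02,0,0.1,-0.1,0.41,0,1,-0.02,0,0.1,-0.1,0.41,0,1,-0.02,0,0.1,-0.1,0.41,0,1])

```text
time: 5.05
eef_pos: [567.4, -206.0, 98.6]
tcp_rot: [[0.929, 0.242, 0.28], [0.227, -0.97, 0.086], [0.293, -0.017, -0.956]]
contact_force: [0.4, 0.4, -0.3]
grip_width: 85.2
grip_force: 0.0
```

```bash
python3 - <<'E'
from h import *
skins(('plain_skin',)); s=env.get_state(); print(np.round(s['eef_pos'],1),np.round(s['tcp_rot'],3).tolist(),np.round(s['qpos'],2))
E
```

```text
5.1 [ 566.8 -206.3   98.2] camdev [  84.8   -0.5 -177.1]
plain_skin 0.81 [ 563.3 -201.3   73.7] yaw 13.46 (115.5, 57.1, -0.12) turn [ 0.076 -0.45  -0.02 ] tool-rel [-9.3 -5.3 22.9] d [-0.014  0.02  -0.098] depthplane [ 568.8 -200.3   77.7] [-0.485 -0.118  0.867]
[ 566.5 -206.7   97.9] [[0.93, 0.24, 0.279], [0.225, -0.971, 0.087], [0.291, -0.018, -0.956]] [ 0.21  0.5   0.27  2.   -0.69  0.53 -0.31]
```

>>> servo_tool(targets=[-0.002,0.024,-0.07,-0.037,0,0,1,-0.002,0.024,-0.145,-0.037,0,0,1,-0.002,0.024,-0.145,-0.037,0,0,1,-0.002,0.024,-0.145,-0.037,0,0,1,-0.002,0.024,-0.145,-0.037,0,0,1,-0.002,0.024,-0.145,-0.037,0,0,1])

```text
time: 5.75
eef_pos: [567.3, -201.1, 62.8]
tcp_rot: [[0.929, 0.241, 0.28], [0.231, -0.971, 0.067], [0.288, 0.002, -0.958]]
contact_force: [-0.2, -0.6, -0.0]
grip_width: 85.4
grip_force: 0.0
```

Reached. Closing.

>>> servo_tool(targets=[0,0,0,0,0,0,-1,0,0,0,0,0,0,-1,0,0,0,0,0,0,-1,0,0,0,0,0,0,-1,0,0,0,0,0,0,-1,0,0,0,0,0,0,-1,0,0,0,0,0,0,-1,0,0,0,0,0,0,-1], newtons=40)

```text
time: 6.55
eef_pos: [566.9, -200.4, 62.0]
tcp_rot: [[0.93, 0.242, 0.278], [0.232, -0.97, 0.068], [0.286, 0.001, -0.958]]
contact_force: [-0.1, -0.6, -0.5]
grip_width: -0.3
grip_force: 0.0
```

```bash
python3 - <<'E'
from h import *
c=cam('wrist'); save(c,'w3.png')
E
```

```text
(no output)
```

View pics/w3.png

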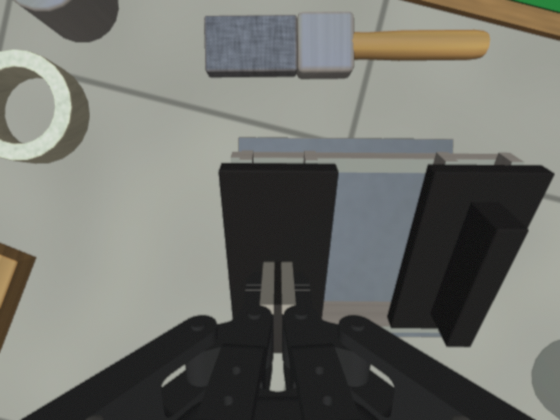

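```bash
python3 - <<'E'
from h import *
c=cam('wrist'); s=env.get_state(); T=np.array(s['tcp_rot']); print(s['eef_pos'],s['contact_force'],s['joint_efforts'])
for v in range(170,350,12): print(v,[(T.T@(c['P'][v,u]-s['eef_pos'])).round(0).tolist() for u in(240,267,278,288,315)])
E
```

```text
[ 566.9843725  -200.44094585   62.02925765] [-0.39060645  0.12268133 -0.14850487] [-6.22516221e-03 -6.26965284e+01  4.39720273e+00 -1.79625338e+01
 -6.70493022e-01 -4.51132972e-01 -6.46692479e-05]
170 [[52.0, -17.0, -25.0], [52.0, -5.0, -25.0], [52.0, 0.0, -25.0], [52.0, 5.0, -24.0], [52.0, 17.0, -24.0]]
182 [[46.0, -17.0, -25.0], [46.0, -5.0, -24.0], [46.0, 0.0, -24.0], [46.0, 5.0, -24.0], [46.0, 18.0, -24.0]]
194 [[40.0, -18.0, -23.0], [40.0, -5.0, -23.0], [40.0, 0.0, -23.0], [39.0, 5.0, -22.0], [40.0, 18.0, -24.0]]
206 [[33.0, -18.0, -22.0], [33.0, -5.0, -21.0], [33.0, 0.0, -21.0], [33.0, 5.0, -20.0], [33.0, 19.0, -20.0]]
218 [[26.0, -19.0, -19.0], [26.0, -5.0, -19.0], [26.0, 0.0, -18.0], [26.0, 5.0, -19.0], [26.0, 19.0, -20.0]]
230 [[19.0, -19.0, -18.0], [19.0, -5.0, -17.0], [19.0, 0.0, -18.0], [19.0, 5.0, -18.0], [19.0, 19.0, -18.0]]
242 [[11.0, -20.0, -16.0], [11.0, -5.0, -15.0], [11.0, 0.0, -15.0], [11.0, 6.0, -16.0], [12.0, 20.0, -17.0]]
254 [[3.0, -20.0, -13.0], [4.0, -6.0, -14.0], [3.0, 0.0, -14.0], [4.0, 6.0, -14.0], [3.0, 20.0, -13.0]]
266 [[-5.0, -21.0, -11.0], [11.0, -5.0, -42.0], [11.0, 0.0, -42.0], [11.0, 5.0, -42.0], [-4.0, 21.0, -13.0]]
278 [[-13.0, -21.0, -10.0], [11.0, -4.0, -52.0], [12.0, 0.0, -53.0], [11.0, 5.0, -51.0], [-13.0, 21.0, -10.0]]
290 [[-23.0, -22.0, -7.0], [11.0, -4.0, -61.0], [12.0, 0.0, -62.0], [12.0, 4.0, -63.0], [-22.0, 22.0, -9.0]]
302 [[-33.0, -22.0, -5.0], [11.0, -4.0, -69.0], [11.0, 0.0, -69.0], [11.0, 4.0, -70.0], [-32.0, 23.0, -5.0]]
314 [[12.0, -13.0, -78.0], [12.0, -4.0, -79.0], [8.0, 0.0, -72.0], [13.0, 4.0, -79.0], [13.0, 13.0, -79.0]]
326 [[12.0, -12.0, -85.0], [12.0, -3.0, -85.0], [2.0, 0.0, -72.0], [12.0, 4.0, -85.0], [12.0, 13.0, -84.0]]
338 [[12.0, -12.0, -90.0], [12.0, -3.0, -91.0], [-3.0, 0.0, -72.0], [13.0, 3.0, -91.0], [13.0, 12.0, -91.0]]
```

The fingers shut above the skin: wrist depth puts their tips about 36 mm short of the reported TCP. I'll open and measure the real tip offset.

>>> servo_tool(targets=[0,0,0,0,0,0,0.32,0,0,0,0,0,0,0.32,0,0,0,0,0,0,0.32,0,0,0,0,0,0,0.32,0,0,0,0,0,0,0.32])

```text
time: 7.15
eef_pos: [567.0, -200.4, 62.0]
tcp_rot: [[0.93, 0.242, 0.278], [0.232, -0.97, 0.068], [0.287, 0.001, -0.958]]
contact_force: [1.3, -0.5, 0.0]
grip_width: 56.1
grip_force: 0.0
```

```bash
cat >> h.py <<'E'
def tips():
    c=cam('wrist'); s=env.get_state(); T=np.array(s['tcp_rot']); print(s['time'],s['grip_width'],np.round(s['eef_pos'],1))
    Q=(c['P']-np.array(s['eef_pos']))@T
    f=(abs(Q[...,0]-11)<4)&(Q[...,2]<-25)&(Q[...,2]>-75)&(abs(Q[...,1])<62)
    for sgn in(-1,1):
        g=Q[f&(Q[...,1]*sgn>0)]; print(sgn,len(g),'z',np.percentile(g[:,2],[1,50,97,99.5]).round(1),'y',np.percentile(g[:,1],[1,50,99]).round(1))
E
python3 -c "
from h import *
tips()"
```

```text
7.2 56.72237894895374 [ 567.  -200.5   62. ]
-1 1297 z [-74.7 -61.  -43.9 -41.4] y [-41.4 -32.2 -27.9]
1 1331 z [-74.7 -61.  -44.1 -41. ] y [28.1 32.4 41.7]
```

>>> servo_tool(targets=[0,0,0,0,0,0,1,0,0,0,0,0,0,1,0,0,0,0,0,0,1,0.02,0.005,-0.069,0,0,0,1,0.04,0.01,-0.138,0,0,0,1,0.04,0.01,-0.138,0,0,0,1,0.04,0.01,-0.138,0,0,0,1,0.04,0.01,-0.138,0,0,0,1])

```text
time: 8.0
eef_pos: [577.0, -198.4, 28.3]
tcp_rot: [[0.929, 0.241, 0.279], [0.232, -0.97, 0.067], [0.287, 0.002, -0.958]]
contact_force: [0.4, 0.1, -0.4]
grip_width: 85.5
grip_force: 0.0
```

>>> servo_tool(targets=[0,0,0,0,0,0,-1,0,0,0,0,0,0,-1,0,0,0,0,0,0,-1,0,0,0,0,0,0,-1,0,0,0,0,0,0,-1,0,0,0,0,0,0,-1], newtons=50)

```text
time: 8.6
eef_pos: [577.1, -198.1, 28.5]
tcp_rot: [[0.929, 0.241, 0.279], [0.232, -0.97, 0.068], [0.287, 0.002, -0.958]]
contact_force: [-3.6, 0.1, 8.1]
grip_width: 54.5
grip_force: 52.0
```

```bash
python3 - <<'E'
from h import *
skins(('plain_skin',)); tips()
E
```

```text
8.65 [ 577.1 -198.1   28.4] camdev [ 8.420e+01 -1.000e-01 -1.768e+02]
plain_skin 0.81 [ 563.4 -201.3   73.4] yaw 13.69 (115.0, 56.4, 0.08) turn [ 0.113 -0.45  -0.01 ] tool-rel [ -0.5  -0.1 -47.1] d [-0.055 -0.013  0.18 ] depthplane [ 572.1 -199.3   79.6] [-0.484 -0.117  0.867]
8.75 54.723853127773964 [ 577.1 -198.1   28.4]
-1 2163 z [-74.7 -51.9 -46.3 -42.4] y [-40.4 -27.5  -0.6]
1 2188 z [-74.6 -51.9 -46.5 -43. ] y [ 0.7 27.7 40.6]
```

>>> servo_tool(targets=[0,0,0.1,0,0,0,-1,0,0,0.25,0,0,0,-1,0,0,0.5,0,0,0,-1,0,0.3,0.6,0,0,0,-1,0,0.5,0.6,0,0,-0.3,-1,0,0.7,0.6,0,0,-0.5,-1,0,0.7,0.6,0,0,-0.5,-1,0,0.7,0.6,0,0,-0.5,-1])

```text
time: 9.55
eef_pos: [576.5, -14.8, 177.3]
tcp_rot: [[0.958, 0.002, 0.285], [0.002, -1.0, 0.002], [0.285, -0.001, -0.958]]
contact_force: [0.0, -0.4, -1.3]
grip_width: 54.5
grip_force: 54.3
```

```bash
cat >> h.py <<'E'
def turnto(Rs,yawt):
    from scipy.spatial.transform import Rotation as Ro
    return (Ro.from_euler('z',yawt,degrees=True)*Ro.from_matrix(Rs).inv()).as_rotvec()/.5
E
python3 - <<'E'
from h import *
from scipy.spatial.transform import Rotation as Ro
T0=np.array([[.929,.241,.279],[.232,-.97,.067],[.287,.002,-.958]])
Rs=(Ro.from_euler('ZY',[13.65,-30],degrees=True)).as_matrix()
np.save('rel.npy',T0.T@Rs)
s=env.get_state(); T=np.array(s['tcp_rot']); print(s['time'],s['eef_pos'],s['grip_width'],s['grip_force'],s['qpos'])
print(turnto(T@np.load('rel.npy'),-16.3))
E
```

```text
9.55 [576.48712735 -14.8185663  177.33264614] 54.54810936396336 54.3379408121109 [-0.54315427  0.36988097  0.65460488  2.03817575 -0.46007435  0.55609806
 -1.16015033]
[ 0.14346693  1.03734354 -0.54816395]
```

>>> servo_tool(targets=[0.02,0.2,0.1,0.03,0.2,-0.1,-1,0.02,0.4,0.1,0.06,0.4,-0.2,-1,0.02,0.6,0.1,0.09,0.6,-0.3,-1,0.02,0.8,0.1,0.12,0.8,-0.45,-1,0.02,0.88,0.1,0.14,0.99,-0.55,-1,0.02,0.88,0.1,0.14,0.99,-0.55,-1,0.02,0.88,0.1,0.14,0.99,-0.55,-1,0.02,0.88,0.1,0.14,0.99,-0.55,-1])

```text
time: 10.35
eef_pos: [581.8, 195.6, 202.9]
tcp_rot: [[0.938, -0.283, -0.198], [-0.278, -0.959, 0.054], [-0.205, 0.004, -0.979]]
contact_force: [-0.6, -0.4, -0.9]
grip_width: 54.3
grip_force: 54.3
```

```bash
python3 - <<'E'
from h import *
c=cam('wrist'); save(c,'w4.png'); s=env.get_state(); T=np.array(s['tcp_rot']); print(s['time'],s['eef_pos'],s['tcp_rot'],s['qpos'])
print(turnto(T@np.load('rel.npy'),-16.3))
for r in env.regions_of('base_plate','wrist')[:2]: print(r['conf'],rect(c,r['pixels'],12))
for r in env.regions_of('plain_skin','wrist')[:2]:
    m,n=plane(c['P'][r['pixels']]); print(m,n,n@T)
E
```

```text
10.4 [581.74273807 195.72103356 203.2427036 ] [[ 0.93848264 -0.28307956 -0.1977784 ]
 [-0.27777738 -0.9590895   0.05465404]
 [-0.20515863  0.0036465  -0.97872194]] [-0.70783432  0.68998731  0.72896292  1.43256048 -0.51199871  1.40143994
 -1.76829657]
[0.02299783 0.04717392 0.0167535 ]
0.86 (599.4, 198.3, 126.9, 101.4, -16.4)
[412.53309003 -98.29513098   9.27057765] [ 0.03507675 -0.00165891  0.99938324] [-0.17165237 -0.00469423 -0.9851464 ]
[601.28209901 190.23173838 250.37977045] [-0.0203849   0.01352115  0.99970077] [-0.22798398 -0.00355204 -0.9736584 ]
```

View pics/w4.png

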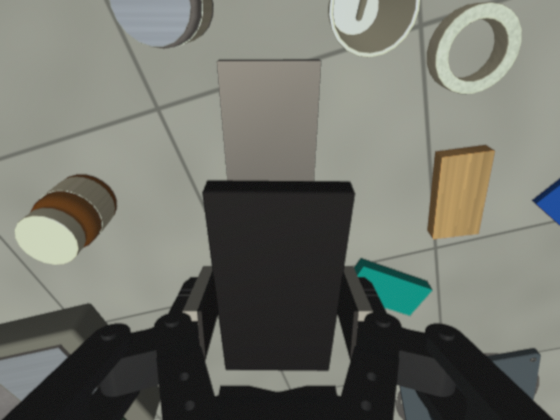

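Plate's far end is visible at (218–320, 60) ahead of the held skin, which is centred at (280,275). Lowering to just above the plate.

>>> servo_tool(targets=[-0.02,0.028,-0.2,0.023,0.047,0.017,-1,-0.02,0.028,-0.4,0.023,0.047,0.017,-1,-0.02,0.028,-0.6,0.023,0.047,0.017,-1,-0.02,0.028,-0.75,0.023,0.047,0.017,-1,-0.02,0.028,-0.86,0.023,0.047,0.017,-1,-0.02,0.028,-0.86,0.023,0.047,0.017,-1,-0.02,0.028,-0.86,0.023,0.047,0.017,-1,-0.02,0.028,-0.86,0.023,0.047,0.017,-1])

```text
time: 11.3
eef_pos: [578.4, 204.0, -10.2]
tcp_rot: [[0.937, -0.274, -0.219], [-0.266, -0.962, 0.065], [-0.229, -0.002, -0.974]]
contact_force: [0.6, 0.0, -1.3]
grip_width: 54.5
grip_force: 54.3
```

```bash
python3 - <<'E'
from h import *
c=cam('wrist'); s=env.get_state(); T=np.array(s['tcp_rot']); print(s['time'],s['eef_pos'],s['qpos'],s['contact_force'])
print(turnto(T@np.load('rel.npy'),-16.4))
for r in env.regions_of('base_plate','wrist')[:1]: print(r['conf'],rect(c,r['pixels'],12))
for r in env.regions_of('plain_skin','wrist')[:2]:
    m,n=plane(c['P'][r['pixels']]); print(m.round(1),n.round(3),rect(c,r['pixels'],27))
E
```

```text
11.35 [578.34196695 204.09955464 -10.24862415] [-0.65232131  0.91116807  0.59990479  1.61528272 -0.66963738  1.05483113
 -1.61410593] [ 3.85389562e-01 -8.09129042e-04 -8.51523617e-01]
[-0.00185826  0.00445093 -0.00663508]
0.6 (618.6, 192.9, 100.0, 90.5, 74.3)
[598.9 198.2  36.8] [0.001 0.001 1.   ] (579.7, 203.6, 124.6, 60.7, -16.2)
```

>>> servo_tool(targets=[0,0,-0.02,0,0,0,-1,0,0,-0.035,0,0,0,-1,0,0,-0.045,0,0,0,-1,0,0,-0.052,0,0,0,-1,0,0,-0.052,0,0,0,-1,0,0,-0.052,0,0,0,-1])

```text
time: 12.05
eef_pos: [576.8, 204.2, -23.8]
tcp_rot: [[0.936, -0.273, -0.223], [-0.266, -0.962, 0.065], [-0.232, -0.002, -0.973]]
contact_force: [-5.6, -0.0, 17.6]
grip_width: 54.4
grip_force: 64.6
```

```bash
python3 - <<'E'
from h import *
c=cam('wrist'); s=env.get_state(); print(s['time'],s['eef_pos'])
for r in env.regions_of('base_plate','wrist')[:1]: print(r['conf'],rect(c,r['pixels'],12))
for r in env.regions_of('plain_skin','wrist')[:2]:
    m,n=plane(c['P'][r['pixels']]); print(m.round(1),n.round(3),rect(c,r['pixels'],22))
E
```

```text
12.1 [576.87496587 204.18959483 -23.81636923]
0.88 (619.7, 192.6, 99.4, 88.6, 73.9)
[597.5 198.3  23.1] [ 0.004 -0.     1.   ] (586.8, 201.2, 115.8, 57.1, -16.2)
[632.8 189.3  11.7] [ 0.002 -0.001  1.   ] (626.3, 190.8, 90.8, 81.3, 73.9)
```

>>> servo_tool(targets=[0,0,0.008,0,0,0,0.7,0,0,0.008,0,0,0,0.7,0,0,0.008,0,0,0,1,0,0,0.008,0,0,0,1,0,0,0.1,0,0,0,1,0,0,0.3,0,0.2,0,1,0,0,0.5,0,0.45,0,1,0,0,0.5,0,0.45,0,1])

```text
time: 13.0
eef_pos: [579.8, 203.1, 103.6]
tcp_rot: [[0.861, -0.267, -0.432], [-0.266, -0.962, 0.064], [-0.433, 0.06, -0.899]]
contact_force: [0.7, -0.5, -0.3]
grip_width: 85.5
grip_force: 0.0
```

>>> servo_tool(targets=[-0.06,0.02,0,-0.11,-0.07,0,1,-0.06,0.02,0,-0.11,-0.07,0,1,-0.06,0.02,0,-0.11,-0.07,0,1,-0.06,0.02,0,-0.11,-0.07,0,1])

```text
time: 13.4
eef_pos: [562.0, 208.6, 99.2]
tcp_rot: [[0.875, -0.27, -0.402], [-0.289, -0.957, 0.014], [-0.389, 0.104, -0.915]]
contact_force: [0.5, -0.8, -0.4]
grip_width: 85.2
grip_force: 0.0
```

```bash
python3 - <<'E'
from h import *
c=cam('wrist'); save(c,'w5.png'); s=env.get_state(); print(s['time'],s['eef_pos'],s['tcp_rot'])
for q,z in(('base_plate',12),('plain_skin',22),('core',20)):
  for r in env.regions_of(q,'wrist')[:2]: print(q,r['conf'],r['pixel'],rect(c,r['pixels'],z),np.nanmedian(c['P'][r['pixels']],0).round(1))
E
```

```text
13.45 [562.10501681 208.40286651  99.20256338] [[ 0.87466757 -0.27018428 -0.40243894]
 [-0.2892715  -0.95714633  0.01388905]
 [-0.38894555  0.10426582 -0.91534146]]
base_plate 0.58 [17.9, 243.0] (529.5, 451.3, 172.8, 35.5, -43.2) [571.7 403.7  35. ]
plain_skin 0.8 [265.6, 124.1] (587.3, 201.3, 112.2, 55.7, -16.2) [599.9 199.1  21.8]
core 0.96 [506.2, 185.0] (465.8, 16.5, 123.2, 70.9, -8.1) [474.7  14.7  19.5]
core 0.68 [408.0, 285.9] (346.9, 110.6, 130.1, 74.6, 53.3) [350.5 103.6  16.5]
```

View pics/w5.png

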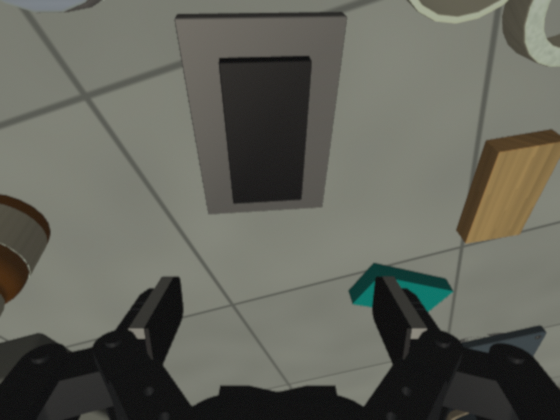

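```bash
python3 - <<'E'
from h import *
c=cam('wrist'); z=np.array([0,0,1.])
X=ray(c,np.array([[178,17],[346,15],[325,207],[209,213]],float),z,12.); print(X.round(1),X.mean(0))
X=ray(c,np.array([[221,60],[310,58],[302,200],[233,203]],float),z,22.); print(X.round(1),X.mean(0))
E
```

```text
[[673.1 226.2  12. ]
 [646.  133.6  12. ]
 [501.2 172.2  12. ]
 [530.9 269.   12. ]] [587.81360685 200.24688698  12.        ]
[[647.3 210.7  22. ]
 [632.5 160.1  22. ]
 [525.3 189.4  22. ]
 [542.2 243.   22. ]] [586.81930385 200.81253637  22.        ]
```

```bash
cat >> h.py <<'E'
def tvert(yaw):
    T=np.array(env.get_state()['tcp_rot']); a=np.radians(yaw); return rot(T,np.array([np.cos(a),np.sin(a),0]),np.array([0,0,1.])).round(3)
E
python3 -c "
from h import *
print(tvert(-7.))"
```

```text
[ 0.043 -0.828  0.343]
```

>>> servo_tool(targets=[-0.12,-0.22,0.1,0.01,-0.2,0.1,1,-0.25,-0.45,0.1,0.02,-0.4,0.2,1,-0.35,-0.65,0.1,0.03,-0.6,0.3,1,-0.43,-0.79,0,0.043,-0.828,0.343,1,-0.43,-0.79,-0.12,0.043,-0.828,0.343,1,-0.43,-0.79,-0.12,0.043,-0.828,0.343,1,-0.43,-0.79,-0.12,0.043,-0.828,0.343,1,-0.43,-0.79,-0.12,0.043,-0.828,0.343,1])

```text
time: 14.45
eef_pos: [456.1, 12.1, 69.9]
tcp_rot: [[0.993, -0.121, 0.001], [-0.121, -0.993, -0.0], [0.001, -0.0, -1.0]]
contact_force: [1.1, -0.5, -0.0]
grip_width: 85.3
grip_force: 0.0
```

```bash
cat >> h.py <<'E'
def find(q,z,k=1):
    c=cam('wrist'); s=env.get_state(); T=np.array(s['tcp_rot']); print(s['time'],np.round(s['eef_pos'],1))
    for r in env.regions_of(q,'wrist')[:k]:
        e=rect(c,r['pixels'],z); print(q,round(r['conf'],2),r['pixel'],e,np.median(c['color'][r['pixels']],0),'turn',tvert(e[4]))
E
python3 -c "
from h import *
find('core',20,2);find('core',20,2)"
```

```text
14.5 [456.2  12.4  69.9]
core 0.84 [203.3, 364.9] (328.1, 91.8, 77.0, 71.3, 49.8) [ 14. 105.  94.] turn [-1.000e-03  3.000e-03  1.978e+00]
core 0.56 [280.5, 208.5] (457.7, 9.8, 112.4, 55.7, -8.1) [125. 104.  71.] turn [ 0.001  0.003 -0.043]
14.6 [455.8  12.4  69.8]
core 0.79 [201.0, 366.0] (327.5, 91.2, 75.8, 70.9, 51.6) [ 14. 105.  94.] turn [-0.000e+00  2.000e-03  2.041e+00]
core 0.76 [281.2, 205.3] (458.3, 9.6, 111.8, 56.9, -8.4) [125. 104.  71.] turn [ 0.001  0.002 -0.054]
```

>>> servo_tool(targets=[0.005,-0.01,-0.15,0,0.002,-0.045,1,0.005,-0.01,-0.3,0,0.002,-0.045,1,0.005,-0.01,-0.38,0,0.002,-0.045,1,0.005,-0.01,-0.425,0,0.002,-0.045,1,0.005,-0.01,-0.425,0,0.002,-0.045,1,0.005,-0.01,-0.425,0,0.002,-0.045,1,0.005,-0.01,-0.425,0,0.002,-0.045,1])

```text
time: 15.35
eef_pos: [456.4, 9.2, -36.0]
tcp_rot: [[0.99, -0.143, 0.0], [-0.143, -0.99, -0.0], [0.0, 0.0, -1.0]]
contact_force: [-0.3, -0.2, -0.4]
grip_width: 85.2
grip_force: 0.0
```

>>> servo_tool(targets=[0,0,0,0,0,0,-1,0,0,0,0,0,0,-1,0,0,0,0,0,0,-1,0,0,0,0,0,0,-1,0,0,0,0,0,0,-1,0,0,0,0,0,0,-1], newtons=30)

```text
time: 15.95
eef_pos: [456.1, 9.3, -36.1]
tcp_rot: [[0.99, -0.143, 0.0], [-0.143, -0.99, 0.0], [0.0, -0.0, -1.0]]
contact_force: [-0.7, 0.8, 7.2]
grip_width: 55.2
grip_force: 31.1
```

```bash
python3 -c "
from h import *
find('core',20,2); print(env.get_state()['tcp_rot'])"
```

```text
16.0 [456.1   9.3 -36.1]
core 0.73 [274.6, 272.0] (462.4, 8.5, 105.7, 55.4, -8.1) [126. 105.  71.] turn [-0.     0.     0.005]
[[ 9.89664830e-01 -1.43399835e-01  1.05747743e-04]
 [-1.43399856e-01 -9.89664806e-01  2.29577786e-04]
 [ 7.17334024e-05 -2.42369272e-04 -9.99999968e-01]]
```

>>> servo_tool(targets=[0,0,0.2,0,0,0,-1,0.05,0.07,0.32,0,0,0,-1,0.15,0.22,0.4,0,0,-0.1,-1,0.27,0.4,0.4,0,0,-0.2,-1,0.4,0.58,0.4,0,0,-0.278,-1,0.522,0.767,0.3,0,0,-0.278,-1,0.522,0.767,0.24,0,0,-0.278,-1,0.522,0.767,0.24,0,0,-0.278,-1])

```text
time: 16.85
eef_pos: [585.2, 204.5, 20.2]
tcp_rot: [[0.962, -0.274, -0.004], [-0.274, -0.962, -0.0], [-0.004, 0.001, -1.0]]
contact_force: [-1.0, -0.3, -0.8]
grip_width: 55.3
grip_force: 33.5
```

>>> servo_tool(targets=[0,0,0,0,0,0,-1,0,0,0,0,0,0,-1,0,0,0,0,0,0,-1])

```text
time: 17.15
eef_pos: [586.4, 199.5, 24.5]
tcp_rot: [[0.96, -0.281, 0.0], [-0.281, -0.96, 0.0], [0.0, -0.0, -1.0]]
contact_force: [0.4, 0.4, -0.9]
grip_width: 55.5
grip_force: 33.5
```

```bash
python3 - <<'E'
from h import *
c=cam('wrist'); save(c,'w6.png'); s=env.get_state(); print(s['time'],np.round(s['eef_pos'],1),np.degrees(np.arctan2(s['tcp_rot'][1][0],s['tcp_rot'][0][0])),s['tcp_rot'][2],s['grip_width'])
E
```

```text
17.2 [586.4 199.8  24.4] -16.319029437968776 [-6.06651241e-05 -3.60258150e-04 -9.99999933e-01] 55.01344356634918
```

View pics/w6.png

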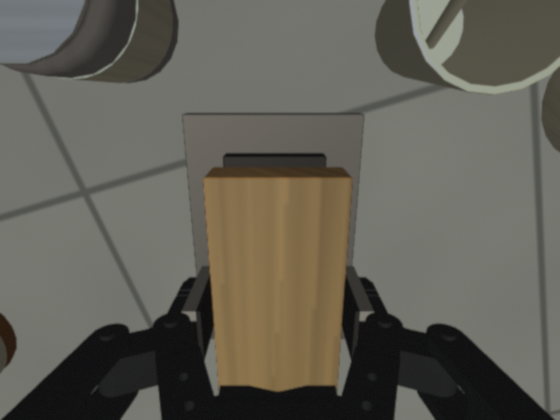

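```bash
python3 - <<'E'
from h import *
c=cam('wrist'); g=c['color'].sum(2)
for u in(240,275,310): print(u,g[148:184,u].tolist())
print('skin row161',g[161,216:230].tolist(),g[161,320:333].tolist()); print('core row 174',g[174,200:214].tolist(),g[174,343:356].tolist())
z=np.array([0,0,1.])
for nm,a,zz in(('skin far top L,R',[[223.5,157],[325.5,157]],22),('skin far bottom',[[223.5,153.5],[325.5,153.5]],12),('core bottom',[[210,168],[347,168]],60.5),('core top',[[205,178],[350,178]],80.5)):
    X=ray(c,np.array(a,float),z,float(zz)); m=X.mean(0); a=np.radians(-16.2); print(nm,X.round(1)[:,:2].tolist(),np.linalg.norm(X[0]-X[1]).round(1),'ctr',(m[:2]-55*np.array([np.cos(a),np.sin(a)])).round(1))
E
```

```text
240 [299, 296, 296, 287, 249, 164, 82, 65, 95, 133, 150, 153, 155, 154, 153, 155, 156, 154, 153, 153, 149, 154, 152, 158, 155, 160, 161, 161, 177, 230, 283, 304, 311, 318, 315, 317]
275 [293, 290, 290, 282, 244, 162, 78, 65, 97, 126, 143, 146, 145, 146, 148, 145, 149, 148, 143, 146, 142, 144, 144, 148, 147, 155, 166, 166, 182, 236, 291, 316, 323, 326, 329, 329]
310 [288, 285, 286, 276, 239, 160, 80, 53, 87, 116, 135, 140, 139, 141, 140, 135, 141, 138, 137, 136, 143, 138, 137, 137, 140, 135, 145, 154, 172, 230, 280, 306, 311, 314, 316, 317]
skin row161 [297, 296, 297, 297, 296, 293, 273, 213, 152, 153, 160, 157, 154, 157] [139, 140, 138, 137, 133, 137, 187, 259, 275, 276, 277, 278, 276]
core row 174 [296, 294, 294, 294, 294, 280, 246, 199, 168, 158, 153, 152, 152, 150] [133, 136, 138, 138, 150, 187, 234, 265, 273, 273, 276, 274, 275]
skin far top L,R [[645.4, 213.0], [630.1, 160.4]] 54.8 ctr [585.  202.1]
skin far bottom [[646.1, 214.4], [630.0, 159.1]] 57.6 ctr [585.2 202.1]
core bottom [[647.3, 212.2], [631.0, 156.2]] 58.4 ctr [586.3 199.6]
core top [[647.1, 210.2], [632.2, 158.8]] 53.5 ctr [586.8 199.9]
```

>>> servo_tool(targets=[-0.006,0.004,-0.04,0,0,0,-1,-0.006,0.004,-0.08,0,0,0,-1,-0.006,0.004,-0.11,0,0,0,-1,-0.006,0.004,-0.13,0,0,0,-1,-0.006,0.004,-0.13,0,0,0,-1,-0.006,0.004,-0.13,0,0,0,-1,-0.006,0.004,-0.13,0,0,0,-1,-0.006,0.004,-0.13,0,0,0,-1])

```text
time: 18.05
eef_pos: [585.0, 201.8, -8.9]
tcp_rot: [[0.96, -0.279, -0.0], [-0.279, -0.96, 0.0], [-0.0, 0.0, -1.0]]
contact_force: [-0.4, 0.7, -0.9]
grip_width: 55.5
grip_force: 33.5
```

```bash
python3 - <<'E'
from h import *
c=cam('wrist'); s=env.get_state(); print(np.round(s['eef_pos'],2),s['time']); g=c['color'].sum(2)
save(c,'w7.png')
im=cv2.resize(c['color'][90:290,160:400,::-1],None,fx=3,fy=3,interpolation=cv2.INTER_NEAREST); cv2.imwrite('pics/w7c.png',im)
E
```

```text
[584.93 201.9   -8.89] 18.1
```

View pics/w7c.png

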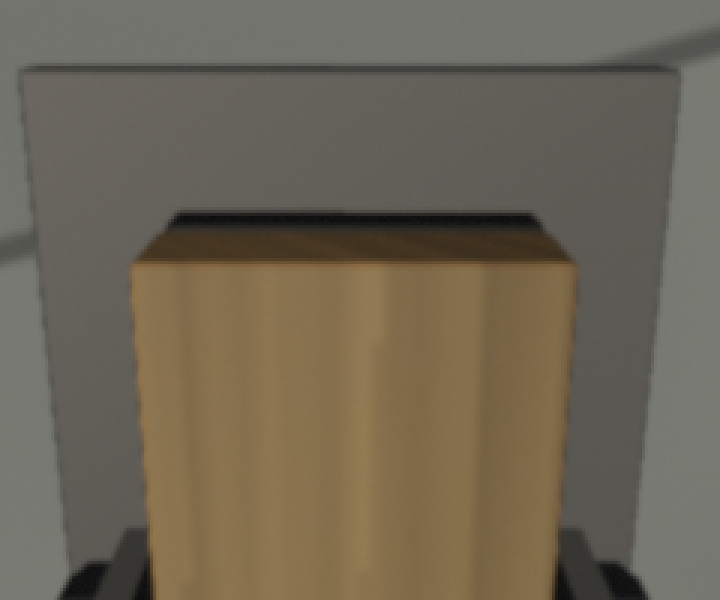

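Core is about 5 mm above the skin and laterally aligned: both mid-lines fall at crop col 355. I'll compute the x difference.

```bash
python3 - <<'E'
from h import *
c=cam('wrist'); s=env.get_state(); print(np.round(s['eef_pos'],2)); z=np.array([0,0,1.]); a=np.radians(-16.2); e=np.array([np.cos(a),np.sin(a)]); f=np.array([-e[1],e[0]])
g=c['color'].astype(float); print(g[156:182,278].astype(int).tolist()); print(g[172,200:216].sum(1).tolist(),g[172,340:356].sum(1).tolist(),g[162,210:225].sum(1).tolist(),g[162,330:345].sum(1).tolist())
for nm,r,zz in(('skin bot',160.8,12),('skin top',165.5,22),('core bot',166.3,27.2),('core top',177.5,47.2)):
    X=ray(c,np.array([[278.,r]]),z,float(zz))[0,:2]; print(nm,(X@e).round(1))
E
```

```text
[584.9  201.86  -8.92]
[[98, 95, 88], [98, 95, 89], [96, 93, 87], [87, 85, 79], [65, 63, 59], [34, 34, 32], [18, 17, 17], [16, 16, 16], [26, 25, 25], [38, 36, 33], [48, 44, 39], [59, 50, 40], [64, 50, 33], [65, 51, 33], [64, 49, 31], [64, 50, 32], [64, 49, 31], [67, 51, 33], [71, 55, 35], [74, 57, 37], [83, 64, 39], [110, 84, 51], [133, 104, 66], [141, 113, 75], [141, 117, 80], [142, 118, 81]]
[290.0, 292.0, 291.0, 290.0, 290.0, 290.0, 284.0, 273.0, 240.0, 190.0, 157.0, 150.0, 154.0, 151.0, 154.0, 157.0] [139.0, 143.0, 140.0, 145.0, 144.0, 150.0, 178.0, 216.0, 249.0, 264.0, 268.0, 264.0, 269.0, 267.0, 267.0, 267.0] [290.0, 293.0, 290.0, 290.0, 292.0, 285.0, 257.0, 197.0, 118.0, 61.0, 54.0, 48.0, 49.0, 42.0, 42.0] [50.0, 45.0, 49.0, 45.0, 47.0, 50.0, 65.0, 106.0, 178.0, 229.0, 258.0, 270.0, 272.0, 271.0, 271.0]
skin bot 560.6
skin top 560.4
core bot 561.1
core top 561.0
```

>>> servo_tool(targets=[-0.002,0,-0.01,0,0,0,-1,-0.002,0,-0.018,0,0,0,-1,-0.002,0,-0.022,0,0,0,-1,-0.002,0,-0.022,0,0,0,-1,-0.002,0,-0.022,0,0,0,-1])

```text
time: 18.65
eef_pos: [584.1, 201.9, -14.0]
tcp_rot: [[0.96, -0.279, -0.001], [-0.279, -0.96, 0.001], [-0.001, -0.0, -1.0]]
contact_force: [-3.9, 0.2, 10.3]
grip_width: 55.1
grip_force: 34.8
```

>>> servo_tool(targets=[0,0,0.002,0,0,0,0.5,0,0,0.002,0,0,0,0.7,0,0,0.002,0,0,0,1,0,0,0.002,0,0,0,1,0,0,0.1,0,0,0,1,0,0,0.25,0,0,0,1,0,0,0.4,0,0,0,1,0,0,0.4,0,0,0,1])

```text
time: 19.45
eef_pos: [587.2, 201.7, 89.9]
tcp_rot: [[0.96, -0.28, 0.006], [-0.28, -0.96, 0.002], [0.005, -0.003, -1.0]]
contact_force: [-0.7, -0.4, 0.2]
grip_width: 85.5
grip_force: 0.0
```

>>> servo_tool(targets=[-0.2,0.06,0,0,0,0,1,-0.2,0.06,0,0,0,0,1,-0.2,0.06,0,0,0,0,1,-0.2,0.06,0,0,0,0,1])

```text
time: 19.85
eef_pos: [535.0, 216.7, 85.3]
tcp_rot: [[0.96, -0.279, -0.0], [-0.279, -0.96, -0.0], [-0.0, 0.0, -1.0]]
contact_force: [0.1, 0.1, -0.6]
grip_width: 85.8
grip_force: 0.0
```

```bash
python3 - <<'E'
from h import *
c=cam('wrist'); s=env.get_state(); print(s['time'],np.round(s['eef_pos'],2))
cv2.imwrite('pics/w8c.png',cv2.resize(c['color'][60:300,160:400,::-1],None,fx=2.5,fy=2.5))
for r in env.regions_of('core','wrist')[:1]: print(r['conf'],r['pixel'],rect(c,r['pixels'],42))
E
```

```text
19.9 [535.27 216.47  85.25]
0.62 [277.2, 138.1] (584.9, 201.9, 110.2, 57.0, -16.1)
```

View pics/w8c.png

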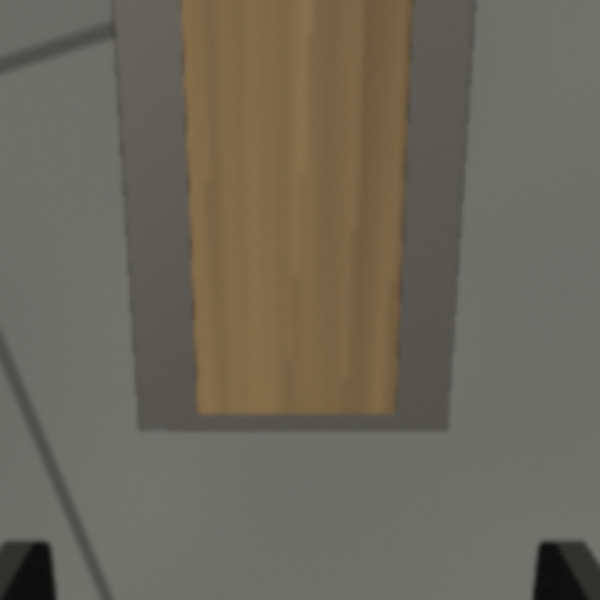

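The core lies centred on the plate with even margins. Now going back to the rack for the ribbed skin.

>>> servo_tool(targets=[0.0,-0.15,0.15,0,0,0.2,0,0.02,-0.34,0.28,0,0,0.4,0,0.04,-0.54,0.28,0,0,0.6,0,0.06,-0.74,0.28,0,0,0.8,0,0.06,-0.94,0.28,0,0,1,0,0.06,-1,0.28,0,0,1,0])

```text
time: 20.55
eef_pos: [549.5, -39.6, 156.1]
tcp_rot: [[0.977, 0.213, 0.001], [0.213, -0.977, -0.003], [0.0, 0.003, -1.0]]
contact_force: [0.1, 0.8, 0.7]
grip_width: 42.8
grip_force: 0.0
```

>>> servo_tool(targets=[0.02,-0.2,0,0,-0.15,0,0,0.03,-0.4,0,0,-0.3,0,0,0.04,-0.6,0,0,-0.4,0,0,0.05,-0.8,0,0.06,-0.5,0,0,0.08,-1,-0.05,0.12,-0.56,0,0,0.1,-1,-0.08,0.13,-0.56,0,0,0.1,-1,-0.08,0.13,-0.56,0,0,0.1,-1,-0.08,0.13,-0.56,0,0])

```text
time: 21.35
eef_pos: [574.0, -283.4, 134.8]
tcp_rot: [[0.937, 0.215, 0.274], [0.205, -0.977, 0.064], [0.282, -0.004, -0.959]]
contact_force: [-0.6, 1.5, 0.2]
grip_width: 42.6
grip_force: 0.0
```

```bash
cat >> h.py <<'E'
T0=np.array([[.931,.235,.276],[.225,-.972,.067],[.286,.0,-.958]])
def tT0():
    T=np.array(env.get_state()['tcp_rot']); u,_,v=np.linalg.svd(T0); return (cv2.Rodrigues(u@v@T.T)[0].ravel()/.5).round(3)
E
python3 - <<'E'
from h import *
skins(('ribbed_skin',)); print(tT0(),np.round(env.get_state()['tcp_rot'],3).tolist(),env.get_state()['grip_width'],env.get_state()['qpos'])
E
```

```text
21.4 [ 574.4 -282.2  135.2] camdev [  83.5    1.  -176.6]
ribbed_skin 0.96 [ 583.5 -299.5   73.7] yaw 13.68 (122.0, 56.6, 0.07) turn [ 0.1   -0.465  0.04 ] tool-rel [-12.4  19.   60.4] d [ 0.036 -0.069 -0.246] depthplane [ 595.2 -295.5   79.6] [-0.485 -0.117  0.867]
[-0.005 -0.007  0.036] [[0.936, 0.218, 0.275], [0.208, -0.976, 0.065], [0.283, -0.003, -0.959]] 42.693381559566795 [ 0.22079323  0.52105355  0.42246238  1.86093362 -0.66520956  0.70212424
 -0.28423305]
```

>>> servo_tool(targets=[0,-0.065,-0.07,0,0,0.036,0,0,-0.065,-0.07,0,0,0.036,0,0,-0.065,-0.07,0,0,0.036,0,0,-0.065,-0.07,0,0,0.036,0,0,-0.065,-0.07,0,0,0.036,0,0,-0.065,-0.07,0,0,0.036,0])

```text
time: 22.05
eef_pos: [574.6, -298.8, 118.4]
tcp_rot: [[0.933, 0.234, 0.275], [0.224, -0.972, 0.069], [0.283, -0.003, -0.959]]
contact_force: [1.0, -0.5, 0.4]
grip_width: 42.7
grip_force: 0.0
```

```bash
python3 - <<'E'
from h import *
skins(('ribbed_skin',)); print(tT0())
c=cam('wrist'); s=env.get_state(); r=env.regions_of('ribbed_skin','wrist')[0]
y=np.radians(13.6); n=np.array([-.5*np.cos(y),-.5*np.sin(y),.866]); ex=np.array([.866*np.cos(y),.866*np.sin(y),.5]); ey=np.cross(n,ex)
p=np.array([585.8,-297.,73.7]); P=c['P'][r['pixels']]-p; P=P[np.isfinite(P).all(1)]
U=np.stack([P@ex,P@ey,P@n],1)
rib=U[U[:,2]>19]; face=U[abs(U[:,2])<6]
for nm,q in(('rib',rib),('face',face)): print(nm,len(q),np.percentile(q,[1,50,99],axis=0).round(1).tolist())
print(c['color'][r['pixels']].mean(0)); print(np.histogram(U[:,2],bins=np.arange(-12,32,4)))
E
```

```text
22.1 [ 574.5 -299.   118.2] camdev [  84.4   -0.3 -176.9]
ribbed_skin 0.7 [ 583.  -299.3   73.7] yaw 13.6 (121.8, 56.2, -0.0) turn [ 0.106 -0.461  0.003] tool-rel [-4.8  2.3 45. ] d [ 0.034 -0.001 -0.178] depthplane [ 594.5 -296.7   79.1] [-0.485 -0.118  0.866]
[-0.004 -0.006  0.003]
rib 2191 [[-39.9, -8.7, 20.5], [6.6, -1.8, 24.4], [39.0, 5.0, 25.6]]
face 8218 [[-54.3, -29.2, -4.3], [16.0, -1.7, 0.4], [53.9, 25.5, 2.0]]
[30.34436049 29.71046812 29.12559897]
(array([  55,  209, 2002, 6081,   64,   64,   72,   72,  565, 1611]), array([-12,  -8,  -4,   0,   4,   8,  12,  16,  20,  24,  28]))
```

>>> servo_tool(targets=[0.026,0.003,-0.1,0,0,0,0,0.053,0.006,-0.2,0,0,0,0,0.07,0.008,-0.27,0,0,0,0,0.08,0.009,-0.308,0,0,0,0,0.08,0.009,-0.308,0,0,0,0,0.08,0.009,-0.308,0,0,0,0,0.08,0.009,-0.308,0,0,0,0])

```text
time: 22.95
eef_pos: [594.4, -297.6, 41.2]
tcp_rot: [[0.933, 0.233, 0.275], [0.223, -0.973, 0.068], [0.283, -0.002, -0.959]]
contact_force: [0.1, -0.6, 0.7]
grip_width: 43.1
grip_force: 0.0
```

>>> servo_tool(targets=[0,0,0,0,0,0,-1,0,0,0,0,0,0,-1,0,0,0,0,0,0,-1,0,0,0,0,0,0,-1,0,0,0,0,0,0,-1,0,0,0,0,0,0,-1], newtons=60)

```text
time: 23.55
eef_pos: [593.6, -297.2, 42.5]
tcp_rot: [[0.933, 0.233, 0.275], [0.223, -0.972, 0.069], [0.284, -0.003, -0.959]]
contact_force: [-11.7, 4.3, 19.2]
grip_width: 12.8
grip_force: 68.1
```

>>> servo_tool(targets=[0,0,0.1,0,0,0,-1,0,0,0.25,0,0,0,-1,0,0,0.45,0,0,0,-1,0,0.2,0.6,0,0,0,-1,0,0.4,0.65,0,0,0,-1,0,0.6,0.65,0,0,0,-1,0,0.8,0.65,0,0,0,-1,0,0.9,0.65,0,0,0,-1])

```text
time: 24.35
eef_pos: [593.7, -68.5, 203.5]
tcp_rot: [[0.932, 0.235, 0.274], [0.225, -0.972, 0.071], [0.283, -0.004, -0.959]]
contact_force: [0.8, -0.5, -2.1]
grip_width: 12.6
grip_force: 66.3
```

>>> servo_tool(targets=[0,0.18,0,0,0,-0.2,-1,-0.02,0.36,0,0,0.1,-0.4,-1,-0.02,0.54,0,0,0.2,-0.6,-1,-0.02,0.72,0,0,0.4,-0.8,-1,-0.02,0.9,0,0.02,0.55,-0.95,-1,-0.02,1,0,0.04,0.7,-0.95,-1,-0.02,1,0,0.04,0.7,-0.95,-1])

```text
time: 25.05
eef_pos: [589.7, 182.5, 201.7]
tcp_rot: [[0.969, -0.241, -0.057], [-0.239, -0.97, 0.035], [-0.064, -0.02, -0.998]]
contact_force: [-0.4, -0.8, -2.6]
grip_width: 12.7
grip_force: 66.2
```

```bash
python3 - <<'E'
from h import *
from scipy.spatial.transform import Rotation as Ro
Tg=np.array([[.933,.233,.275],[.223,-.972,.069],[.284,-.003,-.959]])
Rs=Ro.from_euler('ZY',[13.6,-30],degrees=True).as_matrix(); np.save('rel2.npy',Tg.T@Rs)
tc=Tg.T@(np.array([586.0,-298.9,73.6])-[593.6,-297.2,42.5]); np.save('tc.npy',tc); print(tc)
s=env.get_state(); T=np.array(s['tcp_rot']); print(s['time'],s['eef_pos'],s['grip_width'],turnto(T@np.load('rel2.npy'),-16.15))
E
```

```text
[  1.3625  -0.2117 -32.0322]
25.05 [589.67013342 182.51760375 201.73815765] 12.724572678292379 [ 0.05388014  0.34255124 -0.08017252]
```

>>> servo_tool(targets=[-0.053,0.087,0,0.025,0.17,-0.04,-1,-0.053,0.087,-0.15,0.054,0.343,-0.08,-1,-0.053,0.087,-0.3,0.054,0.343,-0.08,-1,-0.053,0.087,-0.45,0.054,0.343,-0.08,-1,-0.053,0.087,-0.56,0.054,0.343,-0.08,-1,-0.053,0.087,-0.56,0.054,0.343,-0.08,-1,-0.053,0.087,-0.56,0.054,0.343,-0.08,-1,-0.053,0.087,-0.56,0.054,0.343,-0.08,-1])

```text
time: 25.85
eef_pos: [577.1, 199.3, 65.3]
tcp_rot: [[0.933, -0.287, -0.218], [-0.279, -0.958, 0.067], [-0.228, -0.002, -0.974]]
contact_force: [0.5, 0.2, -2.0]
grip_width: 13.0
grip_force: 66.1
```

>>> servo_tool(targets=[0,0,0,0,0,0,-1,0,0,0,0,0,0,-1,0,0,0,0,0,0,-1,0,0,0,0,0,0,-1])

```text
time: 26.25
eef_pos: [576.1, 199.6, 63.7]
tcp_rot: [[0.932, -0.287, -0.22], [-0.279, -0.958, 0.067], [-0.23, -0.001, -0.973]]
contact_force: [-0.1, -0.1, -1.9]
grip_width: 12.9
grip_force: 66.1
```

```bash
cat >> h.py <<'E'
def ribpose(save_as=None):
    c=cam('wrist'); s=env.get_state(); T=np.array(s['tcp_rot']); print(s['time'],np.round(s['eef_pos'],1),s['contact_force'].round(1) if hasattr(s['contact_force'],'round') else s['contact_force'],s['grip_width'])
    print('turn',turnto(T@np.load('rel2.npy'),-16.15).round(3),'pred top ctr',(T@np.load('tc.npy')+s['eef_pos']).round(1))
    for r in env.regions_of('ribbed_skin','wrist')[:1]:
        m,n=plane(c['P'][r['pixels']]); z=(T@np.load('tc.npy')+s['eef_pos'])[2]; a=np.radians(-16.15); e=np.array([np.cos(a),np.sin(a),0]); f=np.array([-e[1],e[0],0])
        P=c['P'][r['pixels']]; P=P[abs(P[:,2]-z)<6]; print(r['conf'],m.round(1),n.round(4),'face e',np.percentile(P@e,[1,99]).round(1),'f',np.percentile(P@f,[1,50,99]).round(1),rect(c,r['pixels'],z))
        U=c['P'][r['pixels']]; U=U[U[:,2]>z+19]; print('rib',len(U),np.percentile(U@e,[1,99]).round(1),np.percentile(U@f,[1,99]).round(1))
    for q in('core','base_plate'):
        for r in env.regions_of(q,'wrist')[:1]: print(q,r['conf'],r['pixel'],rect(c,r['pixels'],42 if q=='core' else 12))
    if save_as: np.savez(save_as,color=c['color'],P=c['P'])
    return c
E
python3 - <<'E'
from h import *
c=ribpose('a.npz'); g=c['color']
for u in(260,278,296): print(u,[tuple(int(t) for t in x) for x in g[100:240:3,u]])
E
```

```text
26.3 [576.  199.6  63.5] [ 0.1 -0.  -1.7] 12.921346261842244
turn [0.003 0.006 0.011] pred top ctr [584.4 197.3  94.4]
0.75 [618.2 187.3  97. ] [ 0.2854 -0.0831  0.9548] face e [495.6 561. ] f [324.6 351.6 379.1] (574.6, 200.2, 136.1, 56.1, -16.5)
rib 4394 [468.7 545.9] [345.2 358.6]
core 0.81 [470.1, 365.6] (389.7, 81.3, 72.0, 16.3, 32.6)
base_plate 0.94 [254.9, 106.7] (588.6, 201.7, 151.9, 100.3, -16.3)
260 [(120, 116, 108), (121, 117, 109), (119, 115, 108), (119, 115, 108), (117, 113, 105), (42, 41, 39), (27, 24, 24), (75, 60, 42), (90, 69, 44), (91, 71, 44), (99, 77, 48), (162, 133, 88), (162, 135, 91), (163, 136, 92), (163, 136, 92), (162, 135, 91), (163, 136, 92), (163, 136, 91), (163, 136, 92), (164, 137, 93), (163, 136, 91), (163, 136, 92), (90, 76, 53), (17, 18, 17), (18, 18, 16), (25, 26, 26), (40, 39, 37), (40, 39, 38), (41, 40, 39), (41, 40, 39), (39, 37, 36), (40, 39, 37), (40, 38, 37), (39, 37, 37), (40, 39, 38), (40, 38, 37), (38, 37, 37), (36, 35, 34), (35, 33, 34), (35, 34, 32), (31, 30, 29), (28, 27, 26), (28, 26, 26), (26, 25, 24), (24, 23, 23), (20, 22, 20), (21, 
[... 708 characters left out ...]

296 [(119, 115, 107), (118, 114, 106), (119, 115, 107), (118, 114, 106), (114, 110, 103), (33, 33, 31), (27, 24, 25), (73, 57, 38), (82, 64, 41), (78, 61, 40), (99, 77, 48), (161, 133, 88), (161, 134, 91), (160, 133, 91), (160, 134, 91), (160, 134, 91), (160, 133, 91), (161, 134, 92), (160, 133, 90), (161, 134, 91), (160, 133, 90), (160, 133, 90), (88, 74, 52), (16, 15, 16), (18, 17, 19), (24, 22, 22), (40, 38, 37), (38, 36, 36), (39, 38, 37), (40, 39, 38), (39, 38, 36), (40, 38, 37), (38, 37, 36), (40, 38, 37), (40, 38, 37), (38, 37, 36), (38, 37, 36), (38, 38, 36), (38, 36, 36), (38, 36, 35), (37, 36, 35), (37, 36, 34), (34, 33, 33), (35, 33, 34), (33, 30, 31), (30, 30, 29), (28, 26, 25)]
```

```bash
cat >> h.py <<'E'
def edge(v,lo,hi):
    "subpixel of strongest change in v[lo:hi]"
    d=abs(np.diff(cv2.GaussianBlur(v.astype(np.float32).reshape(-1,1),(1,3),0).ravel()))[lo:hi]; i=d.argmax(); w=d[max(0,i-1):i+2]
    return lo+max(0,i-1)+(w*np.arange(len(w))).sum()/w.sum()+.5
AX=np.radians(-16.15); E=np.array([np.cos(AX),np.sin(AX),0]); F=np.array([-E[1],E[0],0])
def ef(c,u,v,z):
    X=ray(c,np.array([[u,v]],float),np.array([0,0,1.]),float(z))[0]; return (X@E).round(2),(X@F).round(2)
E
python3 - <<'E'
from h import *
c=cam('wrist'); s=env.get_state(); print(s['eef_pos']); g=c['color'].sum(2).astype(float)
zt=94.2
for u in(230,278,320):
    col=g[:,u]; rs=[edge(col,108,118),edge(col,117,123),edge(col,127,136),edge(col,160,169),edge(col,172,180)]
    print(u,np.round(rs,1),[ef(c,u,r,z)[0] for r,z in zip(rs,(12,22,42,zt-10,zt))])
for row,z in((140,42),(150,42),(185,zt),(195,zt),(205,zt)):
    L,R=edge(g[row],180,240),edge(g[row],310,380); a,b=ef(c,L,row,z),ef(c,R,row,z); print(row,z,round(L,1),round(R,1),'f',a[1],b[1],'w',round(a[1]-b[1],1),'mid',round((a[1]+b[1])/2,2))
E
```

```text
[575.92767398 199.52969849  63.24730909]
230 [114.4 119.5 131.4 165.7 175.5] [np.float64(561.07), np.float64(561.04), np.float64(560.72), np.float64(560.05), np.float64(560.3)]
278 [113.7 118.6 130.7 166.3 175.5] [np.float64(561.35), np.float64(561.34), np.float64(560.94), np.float64(559.6), np.float64(560.15)]
320 [112.7 117.8 129.3 165.6 175.5] [np.float64(561.77), np.float64(561.64), np.float64(561.54), np.float64(559.8), np.float64(560.07)]
140 42 190.3 347.3 f 398.97 313.71 w 85.3 mid 356.34
150 42 191.4 346.3 f 399.18 313.65 w 85.5 mid 356.42
185 94.2 209.6 345.3 f 379.5 323.73 w 55.8 mid 351.62
195 94.2 210.6 343.7 f 379.6 323.93 w 55.7 mid 351.76
205 94.2 212.3 342.6 f 379.45 323.9 w 55.6 mid 351.67
```

```bash
cat >> h.py <<'E'
def side_fit(c,g,rows,z,lr,rr):
    A=[];B=[]
    for v in rows:
        for S,(lo,hi) in((A,lr),(B,rr)): S.append(ef(c,edge(g[v],lo,hi),v,z))
    out=[]
    for S in(A,B):
        S=np.array(S,float); k=np.polyfit(S[:,0],S[:,1],1); k=np.polyfit(*S[abs(S[:,1]-np.polyval(k,S[:,0]))<.6].T,1); out+=[np.degrees(k[0]).round(2),np.polyval(k,S[:,0].mean()).round(2)]
    return out,'mid',round((out[1]+out[3])/2,2)
def far_fit(c,g,cols,z,lo,hi):
    S=np.array([ef(c,u,edge(g[:,u],lo,hi),z) for u in cols],float); k=np.polyfit(S[:,1],S[:,0],1); k=np.polyfit(*S[abs(S[:,0]-np.polyval(k,S[:,1]))<.5][:,::-1].T,1)
    return 'yaw+',np.degrees(-k[0]).round(2),'e',np.polyval(k,S[:,1].mean()).round(2)
E
python3 - <<'E'
from h import *
c=cam('wrist'); g=c['color'].sum(2).astype(float); zt=94.2
print([int(x) for x in g[150,186:240:2]],[int(x) for x in g[150,310:352:2]])
cols=range(225,325,3)
for nm,z,lo,hi in(('plate',12,50,105),('skinbot',12,108,118),('skintop',22,117,122),('coretop',42,126,136),('ribbot',zt-10,160,169),('ribtop',zt,172,180)): print(nm,far_fit(c,g,cols,z,lo,hi))
print('core',side_fit(c,g,range(136,162,2),42,(203,235),(315,338))); print('rib',side_fit(c,g,range(180,240,3),zt,(200,225),(330,355))); print('plate',side_fit(c,g,range(90,160,4),12,(175,200),(338,365)))
E
```

```text
[427, 425, 420, 341, 334, 338, 335, 334, 337, 338, 335, 336, 336, 336, 334, 334, 347, 407, 400, 394, 395, 386, 373, 378, 389, 396, 395] [364, 370, 377, 363, 312, 315, 327, 327, 325, 326, 327, 327, 325, 326, 327, 325, 327, 314, 360, 425, 425]
plate ('yaw+', np.float64(0.21), 'e', np.float64(584.67))
skinbot ('yaw+', np.float64(0.27), 'e', np.float64(561.1))
skintop ('yaw+', np.float64(0.21), 'e', np.float64(561.11))
coretop ('yaw+', np.float64(0.37), 'e', np.float64(560.84))
ribbot ('yaw+', np.float64(-0.24), 'e', np.float64(559.79))
ribtop ('yaw+', np.float64(-0.59), 'e', np.float64(560.23))
core ([np.float64(-0.16), np.float64(384.12), np.float64(0.32), np.float64(329.61)], 'mid', np.float64(356.86))
rib ([np.float64(-0.21), np.float64(379.52), np.float64(-0.53), np.float64(323.92)], 'mid', np.float64(351.72))
plate ([np.float64(0.2), np.float64(407.37), np.float64(0.04), np.float64(307.36)], 'mid', np.float64(357.36))
```

>>> servo_tool(targets=[0.009,0.019,-0.05,0.003,0.006,0.021,-1,0.009,0.019,-0.1,0.003,0.006,0.021,-1,0.009,0.019,-0.135,0.003,0.006,0.021,-1,0.009,0.019,-0.15,0.003,0.006,0.021,-1,0.009,0.019,-0.15,0.003,0.006,0.021,-1,0.009,0.019,-0.15,0.003,0.006,0.021,-1,0.009,0.019,-0.15,0.003,0.006,0.021,-1])

```text
time: 27.25
eef_pos: [578.6, 204.2, 26.2]
tcp_rot: [[0.935, -0.277, -0.224], [-0.269, -0.961, 0.066], [-0.233, -0.002, -0.972]]
contact_force: [0.1, 0.2, -1.6]
grip_width: 12.9
grip_force: 66.1
```

```bash
python3 - <<'E'
from h import *
c=cam('wrist'); s=env.get_state(); print(s['time'],s['eef_pos'],s['contact_force'],s['grip_width']); g=c['color'].sum(2).astype(float); np.save('g.npy',g)
T=np.array(s['tcp_rot']); print('pred',T@np.load('tc.npy')+s['eef_pos'],turnto(T@np.load('rel2.npy'),-16.0))
for u in(240,310): print(u,[int(x) for x in g[100:200,u]])
for v in(150,165,180,200): print(v,[int(x) for x in g[v,180:240:2]],[int(x) for x in g[v,310:370:2]])
E
```

```text
27.3 [578.50732387 204.27251686  26.2734769 ] [-1.10477825 -0.03635754 -2.21534014] 12.794823465629948
pred [587.00538381 201.99144236  57.10435   ] [ 9.55028902e-05  1.03077222e-03 -4.47931191e-03]
240 [350, 350, 350, 349, 350, 352, 349, 350, 348, 347, 350, 348, 349, 347, 348, 349, 346, 347, 347, 348, 348, 347, 347, 345, 347, 345, 344, 346, 345, 345, 347, 345, 342, 345, 344, 337, 305, 230, 126, 60, 48, 57, 67, 82, 110, 152, 185, 202, 204, 207, 206, 210, 213, 210, 211, 204, 206, 205, 209, 213, 221, 275, 347, 391, 394, 342, 231, 111, 60, 59, 54, 61, 57, 53, 61, 86, 102, 114, 124, 123, 125, 128, 125, 123, 122, 120, 123, 126, 121, 125, 122, 125, 123, 119, 122, 121, 124, 122, 116, 125]
310 [343, 345, 342, 341, 340, 340, 338, 339, 340, 340, 338, 339, 341, 342, 339, 340, 338, 335, 339, 338, 337, 336, 337, 336, 339, 339, 338, 336, 338, 334, 335, 335, 337, 335, 334, 332, 320, 264, 147, 61, 59, 63, 56, 70, 100, 130, 160, 176, 187, 193, 194, 188, 191, 188, 184, 183, 184, 184, 186, 192, 214, 260, 331, 382, 388, 337, 227, 111, 61, 48, 53, 63, 52, 52, 59, 82, 89, 115, 121, 116, 118, 120, 119, 119
[... 605 characters left out ...]
20, 324, 317, 289, 267, 323, 327, 326, 326, 326, 326, 327, 325, 322, 325, 325, 323, 325]
180 [445, 443, 446, 442, 410, 339, 341, 341, 339, 339, 339, 338, 339, 336, 305, 141, 126, 122, 120, 126, 122, 124, 126, 124, 125, 124, 125, 124, 123, 124] [118, 120, 118, 118, 121, 114, 118, 122, 123, 119, 118, 118, 126, 117, 120, 121, 118, 120, 226, 322, 323, 323, 321, 324, 323, 322, 324, 323, 346, 443]
200 [445, 444, 446, 446, 442, 440, 344, 334, 336, 335, 333, 334, 332, 332, 332, 326, 182, 121, 124, 123, 121, 124, 119, 124, 123, 121, 122, 120, 122, 121] [120, 117, 118, 113, 120, 118, 118, 119, 119, 113, 117, 118, 117, 117, 120, 113, 121, 262, 321, 318, 318, 316, 320, 320, 320, 318, 321, 423, 448, 446]
```

```bash
python3 - <<'E'
from h import *
c=cam('wrist'); g=c['color'].sum(2).astype(float); zt=57.0; cols=range(225,330,3)
for nm,z,lo,hi in(('skinbot',12,133,140),('skintop',22,141,149),('coretop',42,158,163),('ribbot',zt-10,164,169),('ribtop',zt,172,179)): print(nm,far_fit(c,g,cols,z,lo,hi))
print('core face @z32',side_fit(c,g,range(149,157),34,(212,228),(330,342)));print('core low corner',side_fit(c,g,[161,162,163],42,(208,220),(336,345)))
print('rib',side_fit(c,g,range(180,230,3),zt,(205,222),(338,352)))
E
```

```text
skinbot ('yaw+', np.float64(-0.24), 'e', np.float64(561.0))
skintop ('yaw+', np.float64(0.19), 'e', np.float64(560.97))
coretop ('yaw+', np.float64(0.17), 'e', np.float64(560.85))
ribbot ('yaw+', np.float64(0.16), 'e', np.float64(560.87))
ribtop ('yaw+', np.float64(0.15), 'e', np.float64(561.41))
core face @z32 ([np.float64(-26.0), np.float64(383.61), np.float64(24.01), np.float64(329.7)], 'mid', np.float64(356.66))
core low corner ([np.float64(0.6), np.float64(383.97), np.float64(-26.28), np.float64(329.16)], 'mid', np.float64(356.57))
rib ([np.float64(0.27), np.float64(385.28), np.float64(0.14), np.float64(329.52)], 'mid', np.float64(357.4))
```

>>> servo_tool(targets=[-0.001,-0.0025,-0.008,0,0,0,-1,-0.001,-0.0025,-0.014,0,0,0,-1,-0.001,-0.0025,-0.019,0,0,0,-1,-0.001,-0.0025,-0.021,0,0,0,-1,-0.001,-0.0025,-0.021,0,0,0,-1,-0.001,-0.0025,-0.021,0,0,0,-1])

```text
time: 27.95
eef_pos: [578.0, 203.7, 20.5]
tcp_rot: [[0.934, -0.276, -0.224], [-0.269, -0.961, 0.066], [-0.234, -0.001, -0.972]]
contact_force: [0.5, -0.3, -1.8]
grip_width: 12.8
grip_force: 66.2
```

Not in contact yet (only the panel's weight shows); lowering further.

>>> servo_tool(targets=[0,0,-0.002,0,0,0,-1,0,0,-0.004,0,0,0,-1,0,0,-0.006,0,0,0,-1,0,0,-0.006,0,0,0,-1])

```text
time: 28.35
eef_pos: [578.0, 203.7, 20.4]
tcp_rot: [[0.934, -0.277, -0.224], [-0.268, -0.961, 0.067], [-0.234, -0.002, -0.972]]
contact_force: [-2.8, -0.6, 10.9]
grip_width: 12.8
grip_force: 68.2
```

>>> servo_tool(targets=[0,0,0.004,0,0,0,-0.6,0,0,0.004,0,0,0,-0.3,0,0,0.004,0,0,0,0,0,0,0.004,0,0,0,0,0.02,-0.005,0.1,0,0,0,0,0.05,-0.015,0.22,0,0,0,0,0.07,-0.02,0.3,0,0,0,0,0.07,-0.02,0.3,0,0,0,0])

```text
time: 29.15
eef_pos: [597.8, 198.1, 96.7]
tcp_rot: [[0.935, -0.277, -0.22], [-0.269, -0.961, 0.067], [-0.229, -0.003, -0.973]]
contact_force: [0.2, -1.5, -0.6]
grip_width: 42.9
grip_force: 0.0
```

>>> servo_tool(targets=[0,0,0.1,0,0,0,0,0,0,0.1,0,0,0,0,0,0,0.1,0,0,0,0,0,0,0.1,0,0,0,0])

```text
time: 29.55
eef_pos: [594.8, 198.8, 117.9]
tcp_rot: [[0.934, -0.276, -0.226], [-0.268, -0.961, 0.066], [-0.235, -0.001, -0.972]]
contact_force: [-0.6, -0.2, -0.6]
grip_width: 42.7
grip_force: 0.0
```

```bash
python3 - <<'E'
from h import *
c=cam('wrist'); s=env.get_state(); print(s['time'],s['eef_pos'],s['grip_width']); g=c['color'].sum(2).astype(float)
for r in env.regions_of('ribbed_skin','wrist')[:1]:
    print(r['conf'],r['pixel'],rect(c,r['pixels'],52)); v,u=np.nonzero(r['pixels']); print(v.min(),v.max(),u.min(),u.max())
    P=c['P'][r['pixels']]; f=P[abs(P[:,2]-52)<5]; m,n=plane(f); print(m,n)
v0=v.min()
for uu in(230,275,320): print(uu,v0,[int(x) for x in g[v0-30:v0+30,uu]])
for vv in(v0+20,v0+60): print(vv,[int(x) for x in g[vv,u.min()-40:u.min()+20:2]],[int(x) for x in g[vv,u.max()-20:u.max()+40:2]])
E
```

```text
29.6 [594.8223081  198.75852374 117.94556294] 42.600302901033935
0.89 [280.4, 189.5] (585.0, 201.7, 118.2, 57.3, -15.9)
129 263 237 319
[595.804479   198.50516355  51.7708256 ] [ 1.28606640e-03 -1.42441197e-04  9.99999163e-01]
230 129 [327, 328, 327, 326, 326, 325, 328, 325, 325, 324, 326, 322, 322, 324, 323, 323, 324, 324, 321, 325, 321, 319, 318, 319, 318, 321, 321, 317, 317, 318, 318, 318, 315, 316, 313, 318, 315, 316, 315, 313, 315, 313, 314, 312, 315, 312, 312, 311, 310, 310, 311, 309, 308, 311, 306, 308, 308, 308, 308, 307]
275 129 [319, 322, 319, 319, 318, 317, 320, 319, 318, 318, 318, 318, 316, 317, 316, 315, 302, 250, 145, 60, 64, 94, 135, 163, 166, 168, 174, 183, 188, 172, 128, 74, 62, 50, 72, 100, 124, 132, 130, 135, 131, 129, 133, 133, 126, 132, 130, 131, 133, 126, 126, 126, 129, 130, 125, 110, 81, 63, 50, 53]
320 129 [311, 312, 312, 314, 312, 313, 311, 311, 309, 311, 311, 308, 308, 310, 311, 305, 308, 307, 303, 308, 306, 305, 305, 306, 303, 305, 305, 303, 302, 302, 302, 301, 302, 301, 299, 293, 291, 290, 291, 294, 300, 299, 299, 299, 298, 299, 298, 297, 297, 298, 297, 295, 298, 298, 297, 297, 297, 295, 293, 293]
149 [391, 392, 389, 391, 390, 390, 390, 388, 387, 362, 312, 313, 312, 311, 309, 311, 311, 310, 310, 308, 262, 134, 135, 132, 131, 131, 130, 131, 129, 133] [126, 125, 127, 126, 127, 126, 127, 125, 122, 155, 285, 299, 298, 299, 297, 299, 299, 298, 299, 313, 384, 390, 389, 393, 393, 393, 393, 395, 391, 396]
189 [390, 390, 390, 393, 393, 394, 392, 395, 396, 394, 394, 362, 297, 293, 294, 294, 293, 293, 294, 293, 290, 270, 135, 120, 119, 119, 116, 117, 116, 116] [111, 116, 114, 111, 109, 113, 113, 111, 193, 288, 288, 287, 284, 285, 286, 285, 288, 313, 389, 389, 388, 388, 390, 389, 385, 386, 388, 384, 385, 385]
```

```bash
python3 - <<'E'
from h import *
c=cam('wrist'); g=c['color'].sum(2).astype(float); cols=range(246,312,3)
for nm,z,lo,hi in(('skinbot',12,113,119),('skintop',22,119,123),('core top',42,127,132),('ribtop',52,132,137)): print(nm,far_fit(c,g,cols,z,lo,hi))
for v in range(116,137):
    L,R=edge(g[v],225,255),edge(g[v],305,335); X=ray(c,np.array([[L,v],[R,v]],float),E,561.)
    print(v,round(L,1),round(R,1),'z',X[:,2].mean().round(1),'f',(X@F).round(1),(X@F).mean().round(2))
print(side_fit(c,g,range(140,200,4),52,(225,250),(305,335)),side_fit(c,g,range(100,200,4),12,(190,228),(325,365)))
E
```

```text
skinbot ('yaw+', np.float64(0.16), 'e', np.float64(561.21))
skintop ('yaw+', np.float64(0.07), 'e', np.float64(561.23))
core top ('yaw+', np.float64(0.21), 'e', np.float64(561.19))
ribtop ('yaw+', np.float64(0.28), 'e', np.float64(561.72))
116 241.6 313.4 z 9.8 f [384.7 328.6] 356.65
117 241.6 313.5 z 12.4 f [384.5 328.7] 356.6
118 241.6 313.5 z 14.9 f [384.3 328.9] 356.59
119 241.4 313.6 z 17.4 f [384.2 329.1] 356.62
120 240.6 314.3 z 19.9 f [384.5 328.7] 356.63
121 240.6 314.5 z 22.3 f [384.3 328.9] 356.59
122 240.5 314.6 z 24.7 f [384.1 329. ] 356.58
123 240.5 314.6 z 27.0 f [384.  329.2] 356.58
124 240.3 314.7 z 29.3 f [383.8 329.4] 356.61
125 239.6 315.5 z 31.6 f [384.2 329. ] 356.61
126 239.5 315.6 z 33.8 f [384.  329.1] 356.59
127 239.4 315.7 z 36.1 f [383.9 329.3] 356.6
128 238.6 316.4 z 38.2 f [384.2 329. ] 356.61
129 238.5 316.5 z 40.4 f [384.1 329.1] 356.62
130 237.7 316.6 z 42.5 f [384.5 329.2] 356.87
131 237.6 317.4 z 44.5 f [384.3 328.9] 356.63
132 237.4 317.5 z 46.6 f [384.2 329. ] 356.63
133 236.6 317.7 z 48.6 f [384.6 329.1] 356.86
134 236.5 318.4 z 50.6 f [384.5 328.8] 356.65
135 236.4 318.5 z 52.5 f [384.3 329. ] 356.64
136 236.5 318.5 z 54.4 f [384.1 329.1] 356.62
([np.float64(0.34), np.float64(384.45), np.float64(0.02), np.float64(328.79)], 'mid', np.float64(356.62)) ([np.float64(0.3), np.float64(407.47), np.float64(-0.18), np.float64(307.31)], 'mid', np.float64(357.39))
```

```bash
python3 -c "
from h import *
print(env.job_done())"
```

```text
the job is handed in; nothing more can be done
None
```

The sandwich panel is built on the base plate in the order asked (plain skin, balsa core, ribbed skin with its rib up) and handed in at about 30 s. It stands free, with edges flush to about 0.5 mm where measured (long sides and far end) and the pile within about 1–4 mm of the plate's middle.

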